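# Re-clamp the gear hanger: slacken lock ring, wind adjuster, lock again

## Task

The gear-hanger clamp on the riser board has come loose: its foot no longer reaches the rubber edging. Turn the lock ring counter-clockwise by its post until it is slack, wind the adjuster knob clockwise until the foot presses the rubber firmly by feel (about 35 N, and never beyond 70 N), then turn the lock ring back clockwise until it clamps snugly on the adjuster (about 22 N, and never beyond 45 N) and let go. Leave the rest of the gear on the shelf where it is.

Things in the scene. Friction and masses are not known exactly. Their poses are not given: they have to be found in the camera images.
- clamp: Gear-hanger clamp: fixed bare aluminium C-frame, 36 mm wide, round the front edge of the riser board. Origin on the vertical axis shared by adjuster and lock ring, level with the board's top face; x points away from the board's front edge, z up. The frame's top arm ends 44 mm above the origin; a dark sleeve, radius 20 mm, stands on it up to 64 mm.
- board: White melamine riser board 200 x 440 x 16 mm, fixed; origin on the work surface under its centre, top face 60 mm above. The black rubber edging (42 mm wide, along the front, -x, edge) stands 6 to 10 mm proud, different each time, and gives 1 mm per 40 N. A small steel spring clip grips the front edge near the +y end: leave it.
- adjuster: The adjuster's swivel foot (black disc, 24 mm across) under the frame's top arm; it moves up and down with the screw. Origin on the axis: coincides with the clamp's at the start, sinks 4 mm per rad of screw_turn. The foot's underside is 12.5 mm above this origin, so at the start 2.5 to 6.5 mm clear of the rubber.
- screw_turn (a joint): Turn of the adjuster: 0 at the start, grows clockwise seen from above (winding down), limit 3.4 rad. Knob and foot sink 4 mm per rad. Steady friction 0.30 N m with the lock ring slack; once the foot bears on the rubber 4 mN m more for each newton of foot force (0.64 N m per rad). Stays where left (to 75 N). Jammed (over 1 N m) while the ring is tight.
- knob_grip (a point): Grip point of the adjuster's knob: a black plastic bar 46 mm long (this point's x), 14 mm thick (y), 36 mm tall. The point is on the axis, 10 mm below the bar's top and 26 mm above its foot, 116 mm above the clamp's origin at the start. It turns and sinks with the screw. Judge the load by the rise of the resistance above that of free turning: at standstill friction can hide a part of it.
- lock_ring: The lock ring: fluted steel ring 58 mm across round the same axis, between frame and knob; its top is 72 mm above this origin. Origin on the axis: coincides with the clamp's at the start, moves up and down with the ring but does not turn. As the screw sinks the ring must go lower to lock: 0.5 rad clockwise per rad of screw.
- ring_turn (a joint): Turn of the lock ring: 0 at the start (tight, 25 N), grows counter-clockwise seen from above (loosening), limits -2.2 to 0.8 rad. Rises 8 mm per rad; slack above 0.32 rad at the start. Steady friction 0.38 N m, stays where left. Tightening: once its spring washer (10 N per mm) meets the adjuster, 8 mN m more per newton of clamping (0.64 N m per rad).
- post_grip (a point): Grip point of the lock ring's finger post: an upright round steel pin 12 mm across at the end of the ring's tab, 55 mm from the axis, at 205 degrees counter-clockwise from the clamp's x at the start. The point is on the pin's axis, 12 mm below its top and 27 mm above the tab. It goes round, up and down with the ring.
- carabiner_a: Bystander: aluminium orange carabiner lying flat, 110 x 60 x 10 mm. Origin under its centre.
- carabiner_b: Bystander: aluminium blue carabiner lying flat, 110 x 60 x 10 mm. Origin under its centre.
- carabiner_c: Bystander: aluminium green carabiner lying flat, 110 x 60 x 10 mm. Origin under its centre.
- headlamp: Bystander: black plastic headlamp, 55 x 64 x 38 mm, on the board. Origin under its centre.
- battery_case: Bystander: closed grey plastic battery case, 66 x 95 x 26 mm, on the board. Origin under its centre.
- belay_device: Bystander: steel tube belay device, 80 x 32 x 34 mm. Origin under its centre.

How it is judged:
By the outcome, as a careful person would: the job done as asked, in the order asked, and still so for the second after the job is handed in, with the robot touching nothing.
It also fails if it takes over 72 s, if anything falls off the work surface, if the arm or the gripper's body presses on something with over 40 N, if the wrist force passes 120 N, or if a joint passes its speed limit or range.

## Robot

A 6-joint arm with a two-finger parallel gripper is mounted at the origin on the work surface. World frame = base frame: x ahead of the robot, y to its left, z up, the work surface at z = 0. Lengths are in m, angles in rad, forces in N, time in s.
With the tool pointing down it reaches from about 0.25 to 0.775 m from the base axis. Payload 8.9 kg.
Tool frame: the origin (TCP) lies on the centre line of the jaws, within the pads' length; the fingertips stand 11 mm ahead of it and the grasp point (between the pads) lies 8 mm behind it; z points along the fingers, y is the line along which they close (so a half turn about z gives the same grasp; the last joint's range is limited). The gripper opens to 85 mm and grips with 20 to 120 N. Pads are 22 mm wide; open, the fingers measure 114 mm over their backs; the gripper's body (76 mm by 85 mm) begins 54 mm behind the grasp point. The pads swing forward as they close: fully open they stand 13 mm farther back than shut.
Start: joints at [1.058, 0.291, -0.153, 1.127, 0, 1.431], TCP at [0.192, 0.489, 0.242] pointing down, gripper open.
Joint ranges: [-2.52, 2.52], [-0.91, 1.74], [-1.3, 1.37], [-1.96, 2.02], [-1.52, 1.47], [-3.14, 3.14]. Speed limits (rad/s): [2.22, 2.22, 2.79, 3.14, 3.14, 3.14].

## Interface

Orientations are given as a unit quaternion [w, x, y, z].
In Python, from rig import bot, get_image, order, models gives the robot as it stands.
- The arm moves only by the tool jog_arm, never from a script. Its argument "plan" is a list of rows, each an object of numbers: "wx", "wy", "wz": the turn, a rotation vector about the tool's x, y, z in shares of 180 degrees (1.0 is 180 degrees); "x", "y", "z": the shift along the tool's x, y, z in a scale on which 1.0 is 50 cm; "jaw": the finger opening in cm, from 0 to 8.54. A call has 1 to 8 rows; each row is the pose to reach, as a shift and turn from the pose commanded when the call began, along the tool's axes at that moment; what a row does not reach only later rows make up. A row lasts 1/12 s, in which the tool goes at most 41.7 mm and 7.16 degrees, less where a joint would pass 70% of its speed; a pose out of reach is approached as far as the arm can. Shift and turn numbers lie between -1 and 1, and a call with a number outside is refused. A call with a gripper value outside its range is refused whole. The fingers move at their own pace and stop on an object; "force" is the grip in N (left out, the last holds). Time passes only in rows, so rows that repeat a pose let the fingers close. It gives the time, the measured TCP pose, the force, the opening and the grip force at its end, in the units of the state.
- bot.observe(): the state, without advancing time (a new reading comes with each control period).
- get_image(name): name is "scene" or "top" or "wrist"; returns a dict with "pixels" (400x640x3 uint8, red, green, blue), "camera_matrix" (3x3 intrinsics, pixels), "R" (3x3) and "t" (3): a world point X has camera coordinates R X + t. Camera axes: x right, y down, z forward; pixel columns grow to the right and rows downward; lengths in m; the calibration is good to about 2 mm. A picture is of the moment at which its call begins. There is no depth.
- order.finish_job(): hands the job in; it is judged then, once.
Trained networks look in the newest picture that a camera, given by its name, has taken for a name from the list of things; names that differ only in an ending like _2 or _b are one class to them, and where a whole thing is asked for, a point or a joint stands for the part that bears it (a point fixed in the world has none). Each returns a list of dicts, best first, with "p" (0 to 1); they miss things now and then, are a little off and sometimes report something else, mostly with a low value. They report only what shows in the picture. A call takes as long as a camera call.
- models.masks_of(camera, thing): "mask" (400x640 bool, what is visible of it) and "rect" ([centre column, centre row, width, height] in pixels, round what is visible of it).
The state is a dict: "time_s": time; "qpos": joint angles; "joint_vel": joint speeds; "joint_efforts": joint torques, N m; "eef_pos": TCP position; "ee_rot": TCP orientation; "force": force on the tool from outside, world axes, zero at the start; "wrist_torque": the same for the moment, N m; "grip_width": opening from 0.0 (shut) to 1.0 (fully open); "finger_force": force on a finger pad.
Only numpy, scipy, OpenCV 4.12 (cv2) and the standard library are available. Lean on these libraries where they do the work, as an engineer would, in place of code of your own. Each camera call takes 0.05 s, during which the arm holds its last target. There are 200 camera calls.

## Working session

There is one attempt and no reset: what is moved stays moved. The work goes in short steps, Python scripts to look and compute and a tool call to move; the robot and the scene stay as the last step left them, time stands still between calls to the robot, and variables do not carry over. Pictures are saved under pics/ and viewed, at most 10 in all, crops included, and the job is handed in when it is done.

Besides the shell and the picture viewer there is one more tool, called after "Call:" by a JSON object that holds its "op" and its "data", one argument or row to a line. jog_arm: Moves the arm, as the interface text tells. Its arguments: {"type":"object","properties":{"plan":{"type":"array"},"force":{"type":"number"}},"required":["plan"]}

```bash
ls; mkdir -p pics; cat > h.py <<'E'
import numpy as np,cv2
from rig import bot,get_image,order,models
def cam(n):
    d=get_image(n);return d
def save(d,f): cv2.imwrite('pics/'+f,cv2.cvtColor(d['pixels'],cv2.COLOR_RGB2BGR))
def ray(d,u,v):
    K=np.array(d['camera_matrix']);R=np.array(d['R']);t=np.array(d['t'])
    r=R.T@np.linalg.solve(K,[u,v,1.]);return -R.T@t,r/np.linalg.norm(r)
def atz(d,u,v,z):
    c,r=ray(d,u,v);return c+r*(z-c[2])/r[2]
def tri(obs):
    A=np.zeros((3,3));b=np.zeros(3)
    for c,r in obs:
        P=np.eye(3)-np.outer(r,r);A+=P;b+=P@c
    x=np.linalg.solve(A,b);return x,[np.linalg.norm((np.eye(3)-np.outer(r,r))@(x-c)) for c,r in obs]
def proj(d,X):
    p=np.array(d['camera_matrix'])@(np.array(d['R'])@X+np.array(d['t']));return p[:2]/p[2]
E
python3 - <<'E'
from h import *
s=bot.observe();print({k:np.round(v,3) for k,v in s.items()})
for n in ['top','scene','wrist']:
    d=cam(n);save(d,n+'0.png');print(n,np.round(-np.array(d['R']).T@d['t'],3))
    for th in ['clamp','knob_grip','post_grip','lock_ring','board']:
        for m in models.masks_of(n,th)[:2]: print(th,round(m['p'],2),np.round(m['rect'],1))
E
```

```text
pics
{'time_s': np.float64(0.0), 'qpos': array([ 1.058,  0.291, -0.154,  1.127, -0.   ,  1.431]), 'joint_vel': array([-0.   ,  0.   ,  0.   ,  0.   , -0.   ,  0.001]), 'joint_efforts': array([ 0.0000e+00, -5.3715e+01,  3.3137e+01,  1.6000e-02, -0.0000e+00,
        0.0000e+00]), 'eef_pos': array([0.191, 0.488, 0.242]), 'ee_rot': array([-0.   ,  0.186,  0.983, -0.001]), 'force': array([-0.179,  0.397,  0.398]), 'wrist_torque': array([ 0.039,  0.009, -0.061]), 'finger_force': np.float64(0.0), 'grip_width': np.float64(1.005)}
top [ 0.36  -0.018  1.371]
clamp 0.6 [307.5 215.8  28.2  36.8]
post_grip 0.77 [306.8 211.4  26.5  29.9]
post_grip 0.48 [338.8 155.2  22.6  21.5]
lock_ring 0.56 [306.9 214.3  28.5  27.7]
lock_ring 0.18 [264.9 180.8  37.7  30. ]
board 0.72 [308.1 184.9 162.7 106.9]
scene [1.325 0.053 0.935]
clamp 0.85 [322.8 186.8  25.2  37.5]
knob_grip 0.76 [323.9 180.7  13.3  20.6]
post_grip 0.9 [324.1 184.7  29.9  31.3]
post_grip 0.17 [324.9 186.6  29.9  35. ]
lock_ring 0.89 [326.1 184.3  30.5  38.4]
board 0.73 [323.9 237.8 178.2  98.1]
board 0.71 [323.4 189.1  23.6  41.9]
wrist [0.121 0.517 0.374]
```

```bash
python3 - <<'E'
import cv2,numpy as np
a=cv2.imread('pics/top0.png')[110:270,200:420];b=cv2.imread('pics/scene0.png')[130:290,220:440]
cv2.imwrite('pics/a.png',np.vstack([cv2.resize(x,(800,300) if 0 else (412,300),interpolation=cv2.INTER_CUBIC) for x in (a,b)]))
a=cv2.resize(cv2.imread('pics/top0.png')[165:255,260:360],(400,360),interpolation=cv2.INTER_CUBIC)
b=cv2.resize(cv2.imread('pics/scene0.png')[145:235,275:375],(400,360),interpolation=cv2.INTER_CUBIC)
cv2.imwrite('pics/b.png',np.hstack([a,b]))
E
```

```text
(no output)
```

View pics/top0.png

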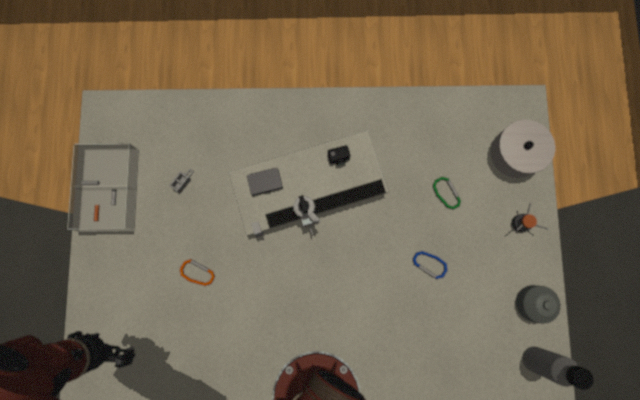

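View pics/b.png

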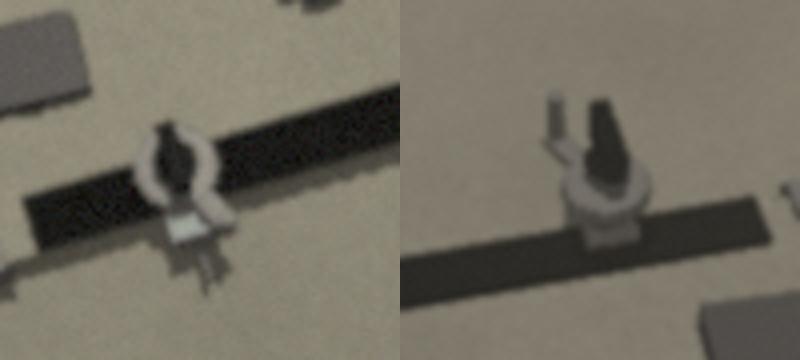

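The top view shows the clamp knob at about (304,202), with the post tab toward the lower right at about (316,219). The clamp's x therefore points up the picture, onto the board. In the scene view the knob top is at about (325,170) and the post top at about (314,169). Next I triangulate these and move the wrist camera over the clamp.

```bash
python3 - <<'E'
from h import *
t=cam('top');s=cam('scene');w=cam('wrist')
print('knobtop',tri([ray(t,303,200),ray(s,325,170)]))
print('post',tri([ray(t,315.5,217.5),ray(s,313.8,169)]))
for u,v in((266,222),(383,184),(268,228),(385,193)): print(atz(t,u,v,.068)[:2].round(4))
o=bot.observe();print('wrist axis',np.array(w['R']).round(3)[2],np.array(w['camera_matrix'])[0],(-np.array(w['R']).T@w['t']-o['eef_pos']).round(4),o['ee_rot'].round(4))
print(np.array(w['R']).round(3))
E
```

```text
knobtop (array([0.54585557, 0.02637606, 0.20748269]), [np.float64(0.0014402744518903163), np.float64(0.001440274451890322)])
post (array([ 0.50351352, -0.00540483,  0.17000429]), [np.float64(0.0011851891811769555), np.float64(0.001185189181176955)])
[0.5041 0.1422]
[ 0.6132 -0.2043]
[0.4864 0.1362]
[ 0.586  -0.2093]
wrist axis [ 0.28  -0.11  -0.954] [282.12854207   0.         322.70223978] [-0.071   0.0278  0.1319] [-0.      0.1858  0.9826 -0.    ]
[[ 0.364  0.931 -0.001]
 [ 0.888 -0.347  0.301]
 [ 0.28  -0.11  -0.954]]
```

Careful with the scale: shifts go in shares of 50 cm and turns go in shares of 180 degrees. That gives: -24.4 cm is -0.488, -15.8 cm is -0.316.

Call:
{"op": "jog_arm", "data": {
  "plan": [
    {"x":-0.488,"y":-0.316,"z":-0.078},
    {"x":-0.488,"y":-0.316,"z":-0.078},
    {"x":-0.488,"y":-0.316,"z":-0.078},
    {"x":-0.488,"y":-0.316,"z":-0.078},
    {"x":-0.488,"y":-0.316,"z":-0.078},
    {"x":-0.488,"y":-0.316,"z":-0.078},
    {"x":-0.488,"y":-0.316,"z":-0.078},
    {"x":-0.488,"y":-0.316,"z":-0.078}
  ]
}}

```text
$.plan[0]: bad value
```

To row units: -24.4 cm is -0.488, -15.8 cm is -0.316, -0.37 rad is -0.1178.

Call:
{"op": "jog_arm", "data": {
  "plan": [
    {"x":-0.488,"y":-0.316,"z":-0.078,"wz":-0.1178},
    {"x":-0.488,"y":-0.316,"z":-0.078,"wz":-0.1178},
    {"x":-0.488,"y":-0.316,"z":-0.078,"wz":-0.1178},
    {"x":-0.488,"y":-0.316,"z":-0.078,"wz":-0.1178},
    {"x":-0.488,"y":-0.316,"z":-0.078,"wz":-0.1178},
    {"x":-0.488,"y":-0.316,"z":-0.078,"wz":-0.1178},
    {"x":-0.488,"y":-0.316,"z":-0.078,"wz":-0.1178},
    {"x":-0.488,"y":-0.316,"z":-0.078,"wz":-0.1178}
  ]
}}

```text
$.plan[0]: bad value
```

Call:
{"op": "jog_arm", "data": {
  "plan": [
    {"wx":0,"wy":0,"wz":0,"x":-0.24,"y":-0.16,"z":-0.04,"jaw":8.5},
    {"wx":0,"wy":0,"wz":0,"x":-0.488,"y":-0.316,"z":-0.078,"jaw":8.5},
    {"wx":0,"wy":0,"wz":0,"x":-0.488,"y":-0.316,"z":-0.078,"jaw":8.5},
    {"wx":0,"wy":0,"wz":0,"x":-0.488,"y":-0.316,"z":-0.078,"jaw":8.5},
    {"wx":0,"wy":0,"wz":0,"x":-0.488,"y":-0.316,"z":-0.078,"jaw":8.5},
    {"wx":0,"wy":0,"wz":0,"x":-0.488,"y":-0.316,"z":-0.078,"jaw":8.5},
    {"wx":0,"wy":0,"wz":0,"x":-0.488,"y":-0.316,"z":-0.078,"jaw":8.5},
    {"wx":0,"wy":0,"wz":0,"x":-0.488,"y":-0.316,"z":-0.078,"jaw":8.5}
  ]
}}

```text
time_s: 1.72
eef_pos: [0.3651, 0.248, 0.2824]
ee_rot: [0.002, 0.189, 0.982, -0.0]
force: [-0.3, 0.3, 0.6]
grip_width: 0.992
finger_force: 0.0
```

To row units: -24.4 cm is -0.488, -15.8 cm is -0.316, -0.37 rad is -0.1178.

Call:
{"op": "jog_arm", "data": {
  "plan": [
    {"wx":0,"wy":0,"wz":-0.0318,"x":-0.488,"y":-0.316,"z":-0.078,"jaw":8.5},
    {"wx":0,"wy":0,"wz":-0.0637,"x":-0.488,"y":-0.316,"z":-0.078,"jaw":8.5},
    {"wx":0,"wy":0,"wz":-0.1178,"x":-0.488,"y":-0.316,"z":-0.078,"jaw":8.5},
    {"wx":0,"wy":0,"wz":-0.1178,"x":-0.488,"y":-0.316,"z":-0.078,"jaw":8.5},
    {"wx":0,"wy":0,"wz":-0.1178,"x":-0.488,"y":-0.316,"z":-0.078,"jaw":8.5},
    {"wx":0,"wy":0,"wz":-0.1178,"x":-0.488,"y":-0.316,"z":-0.078,"jaw":8.5},
    {"wx":0,"wy":0,"wz":-0.1178,"x":-0.488,"y":-0.316,"z":-0.078,"jaw":8.5},
    {"wx":0,"wy":0,"wz":-0.1178,"x":-0.488,"y":-0.316,"z":-0.078,"jaw":8.5}
  ]
}}

```text
time_s: 2.38
eef_pos: [0.5335, 0.012, 0.3205]
ee_rot: [0.001, 0.004, 1.0, -0.001]
force: [0.2, -0.3, -0.3]
grip_width: 0.994
finger_force: 0.0
```

```bash
python3 - <<'E'
from h import *
import pickle
d=cam('wrist');save(d,'w1.png');pickle.dump(d,open('w1.pkl','wb'))
for th in ['clamp','knob_grip','post_grip','lock_ring']:
    for m in models.masks_of('wrist',th)[:2]: print(th,round(m['p'],2),np.round(m['rect'],1))
o=bot.observe();print(o['eef_pos'],o['qpos'],o['time_s'])
E
```

```text
clamp 0.6 [332.2 172.8  63.3  99.5]
clamp 0.3 [330.  180.5  60.7  64.4]
knob_grip 0.6 [337.4 198.8  26.5  50.8]
post_grip 0.73 [331.9 178.6  62.2  63.9]
lock_ring 0.82 [329.6 178.4  64.5  64.1]
[0.5298413  0.01732524 0.32009198] [-1.05484819e-01  2.72286406e-01  2.48315804e-02  1.32423648e+00
  3.69223244e-04 -1.02261922e-01] 2.6333
```

View pics/w1.png

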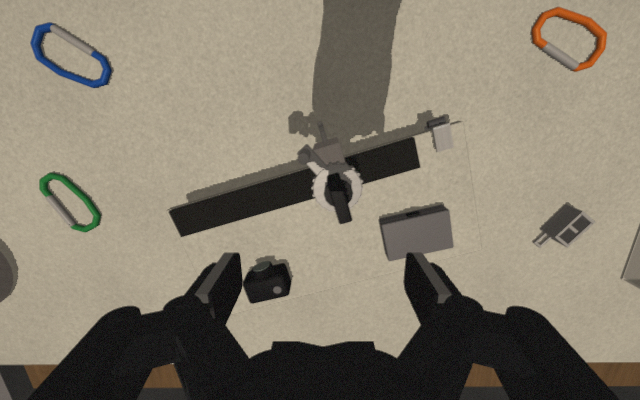

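The wrist view shows the knob bar with its top near (342,215), the ring at (336,190), and the post and tab toward (303,155). I take a second, closer wrist view to triangulate.

To row units: -6 cm is -0.12, -3.5 cm is -0.07.

Call:
{"op": "jog_arm", "data": {
  "plan": [
    {"wx":0,"wy":0,"wz":0,"x":-0.07,"y":0.008,"z":0.06,"jaw":8.5},
    {"wx":0,"wy":0,"wz":0,"x":-0.12,"y":0.008,"z":0.12,"jaw":8.5},
    {"wx":0,"wy":0,"wz":0,"x":-0.12,"y":0.008,"z":0.12,"jaw":8.5},
    {"wx":0,"wy":0,"wz":0,"x":-0.12,"y":0.008,"z":0.12,"jaw":8.5},
    {"wx":0,"wy":0,"wz":0,"x":-0.12,"y":0.008,"z":0.12,"jaw":8.5}
  ]
}}

```text
time_s: 3.05
eef_pos: [0.5897, 0.0214, 0.2607]
ee_rot: [-0.0, 0.001, 1.0, 0.0]
force: [-0.4, -0.5, 1.1]
grip_width: 0.995
finger_force: 0.0
```

```bash
python3 - <<'E'
from h import *
import pickle
d=cam('wrist');save(d,'w2.png');pickle.dump(d,open('w2.pkl','wb'))
for th in ['knob_grip','post_grip','lock_ring']:
    for m in models.masks_of('wrist',th)[:2]: print(th,round(m['p'],2),np.round(m['rect'],1))
o=bot.observe();print(o['eef_pos'],o['time_s'])
d1=pickle.load(open('w1.pkl','rb'))
ax=np.array([.545,.026,.17]); print(proj(d1,ax),proj(d,ax)); u,v=map(int,proj(d,ax))
a=cv2.resize(cv2.imread('pics/w1.png')[120:240,270:390],(400,400),interpolation=cv2.INTER_CUBIC)
b=cv2.resize(cv2.imread('pics/w2.png')[max(0,v-100):max(0,v-100)+200,u-100:u+100],(400,400),interpolation=cv2.INTER_CUBIC);print(max(0,v-100),u-100)
cv2.imwrite('pics/c.png',np.hstack([a,b]))
E
```

```text
knob_grip 0.76 [332.  152.8  33.8  63. ]
knob_grip 0.72 [28.9 16.1 57.8 32.3]
post_grip 0.59 [323.1 132.9  87.2  89.8]
post_grip 0.34 [331.8 149.9  37.6  66.6]
lock_ring 0.8 [320.  135.3  88.   92.2]
[0.5904911  0.02046363 0.26197259] 3.25
[336.7654821  200.27763187] [328.91597362 155.00937859]
55 228
```

View pics/c.png

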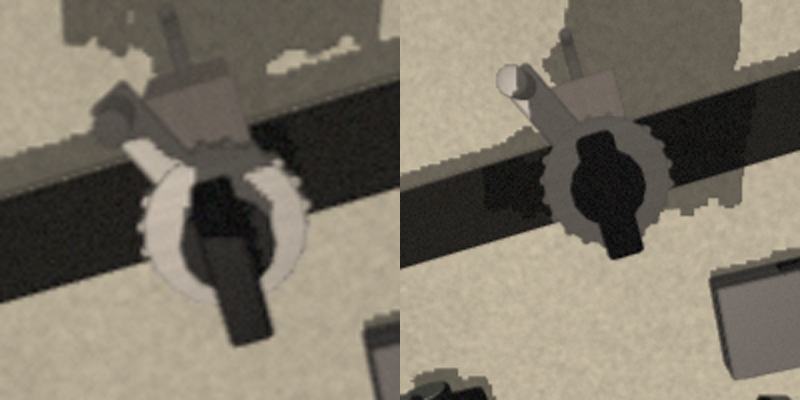

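The crops show the post top at (304,157) in w1 and (285,95.5) in w2. The knob bar's far end is at (345.6,222) in w1 and (341.5,182.5) in w2, and its near top edge is at (335.4,191) in w1.

```bash
python3 - <<'E'
from h import *
import pickle
d1=pickle.load(open('w1.pkl','rb'));d2=pickle.load(open('w2.pkl','rb'))
p,e=tri([ray(d1,304.2,156.6),ray(d2,285,95.5)]);print('post top',p.round(4),e)
f,e=tri([ray(d1,345.6,222),ray(d2,341.5,182.5)]);print('far end',f.round(4),e)
n=atz(d1,335.4,191.1,f[2]);n6=atz(d1,335.4,191.1,.186);f6=atz(d1,345.6,222,.186)
print('near',n,'len',np.linalg.norm(n-f),'z.186:',n6,f6,np.linalg.norm(n6-f6))
c=(n6+f6)/2;print('axis',c,'bar yaw',np.arctan2(*(f6-n6)[[1,0]]))
c2=atz(d2,0.5*208+228,55+.5*187,.06+.09);print('collar?',c2)
for z in (.155,.16,.165,.17):
  q=(atz(d1,304.2,156.6,z)+atz(d2,285,95.5,z))/2;v=q-c;print(z,q.round(4),'r',np.hypot(*v[:2]),'ang',np.arctan2(v[1],v[0]))
print(proj(d2,c),proj(d2,n6),proj(d2,f6))
E
```

```text
post top [ 0.5005 -0.0077  0.1607] [np.float64(0.0001680715457408062), np.float64(0.00016807154574081636)]
far end [0.5638 0.0349 0.1841] [np.float64(0.00041223274723204854), np.float64(0.00041223274723201433)]
near [0.53110577 0.02389273 0.18414724] len 0.03452777472611108 z.186: [0.53059303 0.02381339 0.186     ] [0.56311064 0.0343759  0.186     ] 0.03419007810927311
axis [0.54685184 0.02909465 0.186     ] bar yaw 0.3140729049596549
collar? [0.54231614 0.02902319 0.15      ]
0.155 [ 0.5008 -0.0083  0.155 ] r 0.05930588916279093 ang -2.459885127887263
0.16 [ 0.5006 -0.0078  0.16  ] r 0.05918483283425949 ang -2.468750951434251
0.165 [ 0.5003 -0.0073  0.165 ] r 0.05906844745536482 ang -2.477652414512363
0.17 [ 0.5001 -0.0068  0.17  ] r 0.05895676068860216 ang -2.4865883135006968
[333.56721534 160.63277062] [326.43223829 138.01805949] [340.37414155 182.20770618]
```

To row units: 9 cm is 0.18, 8 cm is 0.16, -0.712 rad is -0.2266.

Call:
{"op": "jog_arm", "data": {
  "plan": [
    {"wx":0,"wy":0,"wz":-0.0382,"x":0.08,"y":-0.028,"z":0,"jaw":5},
    {"wx":0,"wy":0,"wz":-0.0764,"x":0.16,"y":-0.056,"z":0,"jaw":5},
    {"wx":0,"wy":0,"wz":-0.1146,"x":0.18,"y":-0.056,"z":0,"jaw":5},
    {"wx":0,"wy":0,"wz":-0.1528,"x":0.18,"y":-0.056,"z":0.04,"jaw":5},
    {"wx":0,"wy":0,"wz":-0.191,"x":0.18,"y":-0.056,"z":0.08,"jaw":5},
    {"wx":0,"wy":0,"wz":-0.2266,"x":0.18,"y":-0.056,"z":0.12,"jaw":5},
    {"wx":0,"wy":0,"wz":-0.2266,"x":0.18,"y":-0.056,"z":0.12,"jaw":5},
    {"wx":0,"wy":0,"wz":-0.2266,"x":0.18,"y":-0.056,"z":0.12,"jaw":5}
  ]
}}

```text
time_s: 3.92
eef_pos: [0.5, -0.0074, 0.2008]
ee_rot: [-0.0, -0.345, 0.939, 0.0]
force: [-0.1, 0.2, 0.4]
grip_width: 0.585
finger_force: 0.0
```

```bash
cat >> h.py <<'E'
from scipy.spatial.transform import Rotation as Ro
def st(axis=(.542,.028)):
    o=bot.observe();R=Ro.from_quat(o['ee_rot'],scalar_first=True).as_matrix();p=o['eef_pos']
    a=np.array(axis);r=p[:2]-a;n=np.hypot(*r);tt=np.array([-r[1],r[0]])/n
    print('t%.2f'%o['time_s'],'p',p.round(4),'yawy %.3f'%np.arctan2(R[1,1],R[0,1]),'tilt',R[:2,2].round(4),'F',o['force'].round(2),'T',o['wrist_torque'].round(3),'j6tau %.3f'%o['joint_efforts'][5],'j6 %.3f'%o['qpos'][5],'w %.3f ff %.1f'%(o['grip_width'],o['finger_force']),'| r %.4f ang %.4f Ftan %.2f'%(n,np.arctan2(r[1],r[0]),o['force'][:2]@tt))
    return o,R
def totool(R,p,X): return (R.T@(np.array(X)-p)*100).round(2)
E
python3 - <<'E'
from h import *
o,R=st()
print(totool(R,o['eef_pos'],[.5006,-.0077,.142]))
d=cam('wrist');print(proj(d,np.array([.5006,-.0077,.1607])),proj(d,np.array([.5006,-.0077,.12])))
save(d,'w3.png')
E
```

```text
t3.92 p [ 0.5    -0.0074  0.2008] yawy 2.275 tilt [-0.0005  0.0001] F [-0.11  0.23  0.38] T [-0.057 -0.012 -0.029] j6tau -0.667 j6 -0.866 w 0.585 ff 0.0 | r 0.0550 ang -2.4409 Ftan -0.25
[-0.03 -0.06  5.88]
[322.68813051 234.50390455] [322.68720861 213.6219084 ]
```

View pics/w3.png

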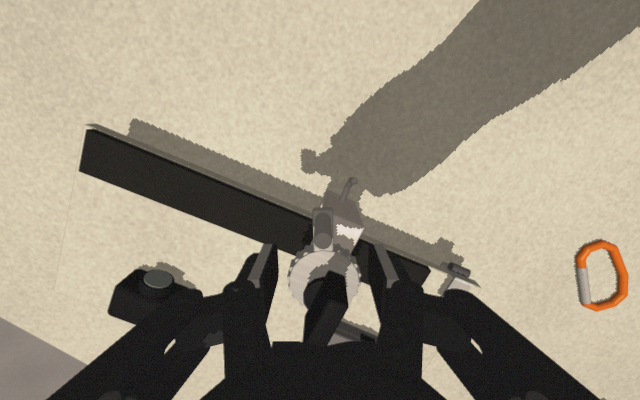

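The post stands between the fingers at (323,213–242), where the prediction puts it. I descend and grip it.

To row units: 5.8 cm is 0.116, 3 cm is 0.06.

Call:
{"op": "jog_arm", "data": {
  "plan": [
    {"wx":0,"wy":0,"wz":0,"x":0,"y":0,"z":0.06,"jaw":5},
    {"wx":0,"wy":0,"wz":0,"x":0,"y":0,"z":0.116,"jaw":5},
    {"wx":0,"wy":0,"wz":0,"x":0,"y":0,"z":0.116,"jaw":5},
    {"wx":0,"wy":0,"wz":0,"x":0,"y":0,"z":0.116,"jaw":0.8},
    {"wx":0,"wy":0,"wz":0,"x":0,"y":0,"z":0.116,"jaw":0.8},
    {"wx":0,"wy":0,"wz":0,"x":0,"y":0,"z":0.116,"jaw":0.8},
    {"wx":0,"wy":0,"wz":0,"x":0,"y":0,"z":0.116,"jaw":0.8},
    {"wx":0,"wy":0,"wz":0,"x":0,"y":0,"z":0.116,"jaw":0.8}
  ],
  "force": 50
}}

```text
time_s: 4.63
eef_pos: [0.5015, -0.0074, 0.1443]
ee_rot: [0.001, -0.347, 0.938, -0.0]
force: [-2.6, 1.1, 8.6]
grip_width: 0.121
finger_force: 48.7
```

```bash
python3 -c "
from h import *
st()"
```

```text
t4.63 p [ 0.5015 -0.0074  0.1443] yawy 2.279 tilt [0.0026 0.    ] F [-2.65  1.07  8.62] T [ 0.319  0.478 -0.04 ] j6tau -0.003 j6 -0.869 w 0.121 ff 48.7 | r 0.0538 ang -2.4229 Ftan -2.55
```

To row units: -2.54 cm is -0.0508, -0.33 cm is -0.0066, -0.36 rad is -0.1146.

Call:
{"op": "jog_arm", "data": {
  "plan": [
    {"wx":0,"wy":0,"wz":-0.0191,"x":-0.0002,"y":-0.0066,"z":-0.001,"jaw":0.8},
    {"wx":0,"wy":0,"wz":-0.0382,"x":-0.0008,"y":-0.0132,"z":-0.002,"jaw":0.8},
    {"wx":0,"wy":0,"wz":-0.0573,"x":-0.0018,"y":-0.0196,"z":-0.0028,"jaw":0.8},
    {"wx":0,"wy":0,"wz":-0.0764,"x":-0.0032,"y":-0.0262,"z":-0.0038,"jaw":0.8},
    {"wx":0,"wy":0,"wz":-0.0955,"x":-0.005,"y":-0.0326,"z":-0.0048,"jaw":0.8},
    {"wx":0,"wy":0,"wz":-0.1146,"x":-0.007,"y":-0.0388,"z":-0.0058,"jaw":0.8},
    {"wx":0,"wy":0,"wz":-0.1337,"x":-0.0096,"y":-0.0448,"z":-0.0068,"jaw":0.8},
    {"wx":0,"wy":0,"wz":-0.1528,"x":-0.0124,"y":-0.0508,"z":-0.0076,"jaw":0.8}
  ]
}}

```text
time_s: 5.3
eef_pos: [0.5221, -0.0218, 0.1477]
ee_rot: [0.001, -0.561, 0.828, 0.0]
force: [-3.6, 6.0, 7.4]
grip_width: 0.125
finger_force: 48.7
```

```bash
python3 -c "
from h import *
st()"
```

```text
t5.30 p [ 0.5221 -0.0218  0.1477] yawy 2.762 tilt [0.0013 0.002 ] F [-3.58  6.04  7.42] T [ 1.392  0.746 -0.189] j6tau 1.043 j6 -1.374 w 0.125 ff 48.7 | r 0.0536 ang -1.9508 Ftan -5.57
```

To row units: -0.48 rad is -0.1528.

Call:
{"op": "jog_arm", "data": {
  "plan": [
    {"wx":0,"wy":0,"wz":-0.1528,"x":0,"y":0,"z":0,"jaw":3.5},
    {"wx":0,"wy":0,"wz":0,"x":0,"y":0,"z":0,"jaw":3.5},
    {"wx":0,"wy":0,"wz":0,"x":0,"y":0,"z":0,"jaw":3.5}
  ]
}}

```text
time_s: 5.55
eef_pos: [0.5225, -0.0229, 0.1473]
ee_rot: [0.001, -0.557, 0.83, -0.001]
force: [0.5, -0.6, 0.2]
grip_width: 0.409
finger_force: 0.0
```

To row units: -8.2 cm is -0.164, -5.4 cm is -0.108, 0.48 rad is 0.1528.

Call:
{"op": "jog_arm", "data": {
  "plan": [
    {"wx":0,"wy":0,"wz":0,"x":0,"y":0,"z":-0.08,"jaw":3.5},
    {"wx":0,"wy":0,"wz":0.0382,"x":0,"y":0,"z":-0.164,"jaw":3.5},
    {"wx":0,"wy":0,"wz":0.0764,"x":-0.04,"y":0,"z":-0.164,"jaw":3.5},
    {"wx":0,"wy":0,"wz":0.1146,"x":-0.108,"y":0,"z":-0.164,"jaw":3.5},
    {"wx":0,"wy":0,"wz":0.1528,"x":-0.108,"y":0,"z":-0.164,"jaw":3.5},
    {"wx":0,"wy":0,"wz":0.191,"x":-0.108,"y":0,"z":-0.164,"jaw":3.5},
    {"wx":0,"wy":0,"wz":0.2292,"x":-0.108,"y":0,"z":-0.164,"jaw":3.5},
    {"wx":0,"wy":0,"wz":0.2674,"x":-0.108,"y":0,"z":-0.164,"jaw":3.5}
  ]
}}

```text
time_s: 6.22
eef_pos: [0.5422, 0.0275, 0.229]
ee_rot: [0.001, -0.171, 0.985, -0.0]
force: [-0.3, -0.0, 0.2]
grip_width: 0.413
finger_force: 0.0
```

To row units: 0.06 rad is 0.0191.

Call:
{"op": "jog_arm", "data": {
  "plan": [
    {"wx":0,"wy":0,"wz":0.0191,"x":0,"y":0,"z":0,"jaw":3.5},
    {"wx":0,"wy":0,"wz":0.0191,"x":0,"y":0,"z":0,"jaw":3.5}
  ]
}}

```text
time_s: 6.38
eef_pos: [0.5422, 0.0274, 0.229]
ee_rot: [0.001, -0.142, 0.99, -0.0]
force: [0.4, -0.9, 0.3]
grip_width: 0.41
finger_force: 0.0
```

```bash
python3 - <<'E'
from h import *
o,R=st()
print(totool(R,o['eef_pos'],[.542,.028,.168]))
d=cam('wrist');save(d,'w4.png')
u=np.array([np.cos(.29),np.sin(.29),0]);c=np.array([.542,.028,.185])
print([proj(d,c+s*.023*u).round(1) for s in(-1,0,1)])
for m in models.masks_of('wrist','post_grip')[:2]: print(round(m['p'],2),np.round(m['rect'],1))
E
```

```text
t6.38 p [0.5422 0.0274 0.229 ] yawy 1.857 tilt [ 0.0012 -0.0001] F [ 0.39 -0.92  0.3 ] T [0.044 0.001 0.016] j6tau 1.346 j6 -0.370 w 0.410 ff 0.0 | r 0.0007 ang -1.2472 Ftan 0.08
[0.01 0.07 6.1 ]
[array([324.4, 198.8]), array([324.5, 231.3]), array([324.5, 261.6])]
0.7 [615.1 108.2  49.7  79.9]
0.66 [309.  198.4 104.7  79.6]
```

View pics/w4.png

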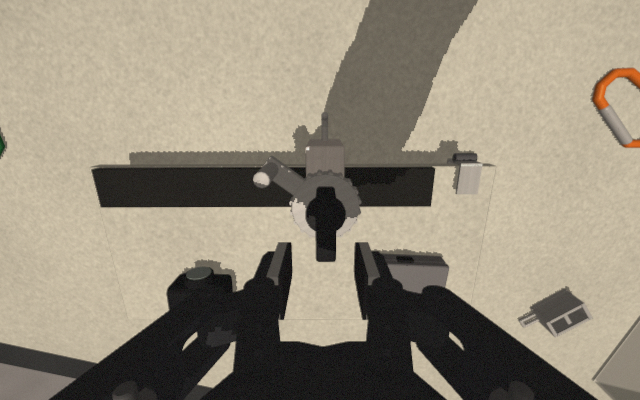

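The bar lies at columns 316–336 and rows 198–262, vertical and centred between the fingers. I descend onto the knob.

Call:
{"op": "jog_arm", "data": {
  "plan": [
    {"wx":0,"wy":0,"wz":0,"x":0,"y":0.0014,"z":0.06,"jaw":3.5},
    {"wx":0,"wy":0,"wz":0,"x":0,"y":0.0014,"z":0.122,"jaw":3.5},
    {"wx":0,"wy":0,"wz":0,"x":0,"y":0.0014,"z":0.122,"jaw":3.5},
    {"wx":0,"wy":0,"wz":0,"x":0,"y":0.0014,"z":0.122,"jaw":0.8},
    {"wx":0,"wy":0,"wz":0,"x":0,"y":0.0014,"z":0.122,"jaw":0.8},
    {"wx":0,"wy":0,"wz":0,"x":0,"y":0.0014,"z":0.122,"jaw":0.8},
    {"wx":0,"wy":0,"wz":0,"x":0,"y":0.0014,"z":0.122,"jaw":0.8},
    {"wx":0,"wy":0,"wz":0,"x":0,"y":0.0014,"z":0.122,"jaw":0.8}
  ],
  "force": 100
}}

```text
time_s: 7.15
eef_pos: [0.5421, 0.0283, 0.1684]
ee_rot: [0.001, -0.144, 0.99, 0.0]
force: [-3.5, 3.6, 6.3]
grip_width: 0.146
finger_force: 98.7
```

```bash
python3 -c "
from h import *
st()"
```

```text
t7.15 p [0.5421 0.0283 0.1684] yawy 1.859 tilt [0.0014 0.0006] F [-3.49  3.6   6.34] T [ 0.884  0.892 -0.015] j6tau -0.020 j6 -0.372 w 0.146 ff 98.7 | r 0.0003 ang 1.2902 Ftan 4.35
```

To row units: 0.1 cm is 0.002, 0.05 cm is 0.001, 0.06 rad is 0.0191.

Call:
{"op": "jog_arm", "data": {
  "plan": [
    {"wx":0,"wy":0,"wz":0.0191,"x":0,"y":0,"z":0.0004,"jaw":0.8},
    {"wx":0,"wy":0,"wz":0.0382,"x":0,"y":0,"z":0.001,"jaw":0.8},
    {"wx":0,"wy":0,"wz":0.0573,"x":0,"y":0,"z":0.0014,"jaw":0.8},
    {"wx":0,"wy":0,"wz":0.0764,"x":0,"y":0,"z":0.002,"jaw":0.8}
  ]
}}

```text
time_s: 7.48
eef_pos: [0.5421, 0.0283, 0.1674]
ee_rot: [0.001, -0.023, 1.0, 0.0]
force: [-4.4, 2.9, 7.6]
grip_width: 0.143
finger_force: 99.1
```

```bash
python3 -c "
from h import *
st()"
```

```text
t7.48 p [0.5421 0.0283 0.1674] yawy 1.617 tilt [0.0014 0.0003] F [-4.44  2.9   7.64] T [0.695 1.088 0.258] j6tau -0.914 j6 -0.129 w 0.143 ff 99.1 | r 0.0003 ang 1.3033 Ftan 5.05
```

To row units: 0.1 cm is 0.002, 0.07 cm is 0.0014, 0.24 rad is 0.0764.

Call:
{"op": "jog_arm", "data": {
  "plan": [
    {"wx":0,"wy":0,"wz":0.0191,"x":0,"y":0,"z":0.0004,"jaw":0.8},
    {"wx":0,"wy":0,"wz":0.0382,"x":0,"y":0,"z":0.001,"jaw":0.8},
    {"wx":0,"wy":0,"wz":0.0573,"x":0,"y":0,"z":0.0014,"jaw":0.8},
    {"wx":0,"wy":0,"wz":0.0764,"x":0,"y":0,"z":0.002,"jaw":0.8}
  ]
}}

```text
time_s: 7.82
eef_pos: [0.542, 0.0282, 0.1664]
ee_rot: [0.001, 0.097, 0.995, 0.0]
force: [-4.9, 2.3, 8.0]
grip_width: 0.143
finger_force: 99.2
```

```bash
python3 -c "
from h import *
st()"
```

```text
t7.82 p [0.542  0.0282 0.1664] yawy 1.377 tilt [0.0014 0.0001] F [-4.89  2.32  8.02] T [0.609 1.169 0.258] j6tau -0.914 j6 0.111 w 0.143 ff 99.2 | r 0.0002 ang 1.4096 Ftan 5.20
```

To row units: 0.06 cm is 0.0012, 0.04 cm is 0.0008, 0.15 rad is 0.0477.

Call:
{"op": "jog_arm", "data": {
  "plan": [
    {"wx":0,"wy":0,"wz":0.0159,"x":0,"y":0,"z":0.0004,"jaw":0.8},
    {"wx":0,"wy":0,"wz":0.0318,"x":0,"y":0,"z":0.0008,"jaw":0.8},
    {"wx":0,"wy":0,"wz":0.0477,"x":0,"y":0,"z":0.0012,"jaw":0.8}
  ]
}}

```text
time_s: 8.07
eef_pos: [0.542, 0.0282, 0.1659]
ee_rot: [0.001, 0.171, 0.985, 0.0]
force: [-3.5, 2.8, 7.6]
grip_width: 0.144
finger_force: 99.2
```

```bash
python3 -c "
from h import *
st()"
```

```text
t8.07 p [0.542  0.0282 0.1659] yawy 1.227 tilt [0.0013 0.0001] F [-3.47  2.83  7.63] T [0.56  1.219 0.283] j6tau -0.713 j6 0.261 w 0.144 ff 99.2 | r 0.0002 ang 1.6713 Ftan 3.16
```

To row units: 0.06 cm is 0.0012, 0.04 cm is 0.0008, 0.15 rad is 0.0477.

Call:
{"op": "jog_arm", "data": {
  "plan": [
    {"wx":0,"wy":0,"wz":0.0159,"x":0,"y":0,"z":0.0004,"jaw":0.8},
    {"wx":0,"wy":0,"wz":0.0318,"x":0,"y":0,"z":0.0008,"jaw":0.8},
    {"wx":0,"wy":0,"wz":0.0477,"x":0,"y":0,"z":0.0012,"jaw":0.8}
  ]
}}

```text
time_s: 8.32
eef_pos: [0.5419, 0.0281, 0.1653]
ee_rot: [0.001, 0.244, 0.97, 0.0]
force: [-4.5, 2.6, 8.3]
grip_width: 0.144
finger_force: 99.2
```

```bash
python3 -c "
from h import *
st()"
```

```text
t8.32 p [0.5419 0.0281 0.1653] yawy 1.077 tilt [0.0012 0.    ] F [-4.54  2.63  8.32] T [0.573 1.27  0.264] j6tau -0.717 j6 0.411 w 0.144 ff 99.2 | r 0.0002 ang 1.9155 Ftan 3.38
```

To row units: 0.06 cm is 0.0012, 0.02 cm is 0.0004, 0.15 rad is 0.0477.

Call:
{"op": "jog_arm", "data": {
  "plan": [
    {"wx":0,"wy":0,"wz":0.0159,"x":0,"y":0,"z":0.0004,"jaw":0.8},
    {"wx":0,"wy":0,"wz":0.0318,"x":0,"y":0,"z":0.0008,"jaw":0.8},
    {"wx":0,"wy":0,"wz":0.0477,"x":0,"y":0,"z":0.0012,"jaw":0.8}
  ]
}}

```text
time_s: 8.57
eef_pos: [0.5419, 0.0281, 0.1647]
ee_rot: [0.001, 0.316, 0.949, 0.0]
force: [-4.8, 3.2, 7.8]
grip_width: 0.145
finger_force: 99.3
```

```bash
python3 -c "
from h import *
st()"
```

```text
t8.57 p [0.5419 0.0281 0.1647] yawy 0.927 tilt [0.0011 0.    ] F [-4.83  3.22  7.77] T [0.573 1.393 0.235] j6tau -0.716 j6 0.561 w 0.145 ff 99.3 | r 0.0002 ang 2.2709 Ftan 1.62
```

To row units: 0.04 cm is 0.0008, 0.02 cm is 0.0004, 0.1 rad is 0.0318.

Call:
{"op": "jog_arm", "data": {
  "plan": [
    {"wx":0,"wy":0,"wz":0.0159,"x":0,"y":0,"z":0.0004,"jaw":0.8},
    {"wx":0,"wy":0,"wz":0.0318,"x":0,"y":0,"z":0.0008,"jaw":0.8}
  ]
}}

```text
time_s: 8.73
eef_pos: [0.5418, 0.0281, 0.1643]
ee_rot: [0.0, 0.363, 0.932, 0.0]
force: [-5.1, 4.1, 9.0]
grip_width: 0.146
finger_force: 99.4
```

```bash
python3 -c "
from h import *
st()"
```

```text
t8.73 p [0.5418 0.0281 0.1643] yawy 0.827 tilt [ 0.001 -0.   ] F [-5.13  4.14  8.98] T [0.589 1.455 0.298] j6tau -0.702 j6 0.661 w 0.146 ff 99.4 | r 0.0002 ang 2.4098 Ftan 0.35
```

To row units: 0.06 cm is 0.0012, 0.04 cm is 0.0008, 0.15 rad is 0.0477.

Call:
{"op": "jog_arm", "data": {
  "plan": [
    {"wx":0,"wy":0,"wz":0.0159,"x":0,"y":0,"z":0.0004,"jaw":0.8},
    {"wx":0,"wy":0,"wz":0.0318,"x":0,"y":0,"z":0.0008,"jaw":0.8},
    {"wx":0,"wy":0,"wz":0.0477,"x":0,"y":0,"z":0.0012,"jaw":0.8}
  ]
}}

```text
time_s: 8.98
eef_pos: [0.5418, 0.0281, 0.1638]
ee_rot: [0.0, 0.432, 0.902, 0.0]
force: [-5.6, 2.9, 10.4]
grip_width: 0.145
finger_force: 99.6
```

```bash
python3 -c "
from h import *
st()"
```

```text
t8.98 p [0.5418 0.0281 0.1638] yawy 0.677 tilt [0.001 0.   ] F [-5.57  2.92 10.38] T [0.538 1.658 0.298] j6tau -0.676 j6 0.811 w 0.145 ff 99.6 | r 0.0002 ang 2.5216 Ftan 0.86
```

To row units: 0.06 cm is 0.0012, 0.04 cm is 0.0008, 0.15 rad is 0.0477.

Call:
{"op": "jog_arm", "data": {
  "plan": [
    {"wx":0,"wy":0,"wz":0.0159,"x":0,"y":0,"z":0.0004,"jaw":0.8},
    {"wx":0,"wy":0,"wz":0.0318,"x":0,"y":0,"z":0.0008,"jaw":0.8},
    {"wx":0,"wy":0,"wz":0.0477,"x":0,"y":0,"z":0.0012,"jaw":0.8}
  ]
}}

```text
time_s: 9.23
eef_pos: [0.5418, 0.0282, 0.1633]
ee_rot: [0.0, 0.498, 0.867, 0.0]
force: [-6.4, 2.8, 13.2]
grip_width: 0.146
finger_force: 99.8
```

```bash
python3 -c "
from h import *
st()"
```

```text
t9.23 p [0.5418 0.0282 0.1633] yawy 0.527 tilt [0.001 0.   ] F [-6.37  2.8  13.16] T [0.64  1.846 0.391] j6tau -0.645 j6 0.960 w 0.146 ff 99.8 | r 0.0003 ang 2.5081 Ftan 1.52
```

To row units: 0.025 rad is 0.008.

Call:
{"op": "jog_arm", "data": {
  "plan": [
    {"wx":0,"wy":0,"wz":0.008,"x":0,"y":0,"z":0,"jaw":0.8}
  ]
}}

```text
time_s: 9.32
eef_pos: [0.5418, 0.0281, 0.1633]
ee_rot: [0.0, 0.509, 0.861, 0.0]
force: [-5.7, 3.8, 11.5]
grip_width: 0.146
finger_force: 99.6
```

```bash
python3 -c "
from h import *
st()"
```

```text
t9.32 p [0.5418 0.0281 0.1633] yawy 0.502 tilt [0.001 0.   ] F [-5.74  3.77 11.47] T [0.657 1.743 0.356] j6tau 0.289 j6 0.986 w 0.146 ff 99.6 | r 0.0003 ang 2.6095 Ftan -0.34
```

To row units: 0.01 cm is 0.0002, 0.025 rad is 0.008.

Call:
{"op": "jog_arm", "data": {
  "plan": [
    {"wx":0,"wy":0,"wz":0.008,"x":0,"y":0,"z":0.0002,"jaw":0.8}
  ]
}}

```text
time_s: 9.4
eef_pos: [0.5418, 0.0282, 0.1632]
ee_rot: [0.0, 0.519, 0.855, 0.0]
force: [-5.6, 3.6, 12.0]
grip_width: 0.149
finger_force: 99.7
```

```bash
python3 -c "
from h import *
st()"
```

```text
t9.40 p [0.5418 0.0282 0.1632] yawy 0.479 tilt [0.001 0.   ] F [-5.62  3.62 11.96] T [0.632 1.861 0.311] j6tau -0.052 j6 1.009 w 0.149 ff 99.7 | r 0.0003 ang 2.4780 Ftan 0.62
```

The torque readings scatter by about 0.03 N m, so I back off a little and take a finer trace going forward.

To row units: -0.17 cm is -0.0034, -0.14 cm is -0.0028, -0.42 rad is -0.1337.

Call:
{"op": "jog_arm", "data": {
  "plan": [
    {"wx":0,"wy":0,"wz":-0.0223,"x":0,"y":0,"z":-0.0006,"jaw":0.8},
    {"wx":0,"wy":0,"wz":-0.0446,"x":0,"y":0,"z":-0.0012,"jaw":0.8},
    {"wx":0,"wy":0,"wz":-0.0668,"x":0,"y":0,"z":-0.0016,"jaw":0.8},
    {"wx":0,"wy":0,"wz":-0.0891,"x":0,"y":0,"z":-0.0022,"jaw":0.8},
    {"wx":0,"wy":0,"wz":-0.1114,"x":0,"y":0,"z":-0.0028,"jaw":0.8},
    {"wx":0,"wy":0,"wz":-0.1337,"x":0,"y":0,"z":-0.0034,"jaw":0.8},
    {"wx":0,"wy":0,"wz":-0.1337,"x":0,"y":0,"z":-0.0034,"jaw":0.8}
  ]
}}

```text
time_s: 9.98
eef_pos: [0.5419, 0.0281, 0.1646]
ee_rot: [0.0, 0.328, 0.945, 0.0]
force: [-4.4, 2.3, 7.6]
grip_width: 0.148
finger_force: 99.0
```

To row units: 0.05 cm is 0.001, 0.03 cm is 0.0006, 0.12 rad is 0.0382.

Call:
{"op": "jog_arm", "data": {
  "plan": [
    {"wx":0,"wy":0,"wz":0.0127,"x":0,"y":0,"z":0.0004,"jaw":0.8},
    {"wx":0,"wy":0,"wz":0.0255,"x":0,"y":0,"z":0.0006,"jaw":0.8},
    {"wx":0,"wy":0,"wz":0.0382,"x":0,"y":0,"z":0.001,"jaw":0.8}
  ]
}}

```text
time_s: 10.23
eef_pos: [0.5418, 0.0281, 0.1641]
ee_rot: [0.0, 0.386, 0.922, 0.0]
force: [-4.2, 2.7, 9.7]
grip_width: 0.145
finger_force: 99.3
```

```bash
python3 -c "
from h import *
st()"
```

```text
t10.23 p [0.5418 0.0281 0.1641] yawy 0.778 tilt [0.001 0.   ] F [-4.2   2.73  9.7 ] T [0.613 1.416 0.311] j6tau -0.511 j6 0.710 w 0.145 ff 99.3 | r 0.0002 ang 2.4744 Ftan 0.46
```

To row units: 0.02 cm is 0.0004, 0.04 rad is 0.0127.

Call:
{"op": "jog_arm", "data": {
  "plan": [
    {"wx":0,"wy":0,"wz":0.0127,"x":0,"y":0,"z":0.0004,"jaw":0.8}
  ]
}}

```text
time_s: 10.32
eef_pos: [0.5418, 0.0282, 0.164]
ee_rot: [0.0, 0.405, 0.915, 0.0]
force: [-6.3, 3.0, 10.5]
grip_width: 0.141
finger_force: 99.4
```

```bash
python3 -c "
from h import *
st()"
```

```text
t10.32 p [0.5418 0.0282 0.164 ] yawy 0.738 tilt [ 0.001 -0.   ] F [-6.33  3.03 10.55] T [0.542 1.522 0.329] j6tau -0.492 j6 0.750 w 0.141 ff 99.4 | r 0.0002 ang 2.4532 Ftan 1.68
```

To row units: 0.02 cm is 0.0004, 0.04 rad is 0.0127.

Call:
{"op": "jog_arm", "data": {
  "plan": [
    {"wx":0,"wy":0,"wz":0.0127,"x":0,"y":0,"z":0.0004,"jaw":0.8}
  ]
}}

```text
time_s: 10.4
eef_pos: [0.5418, 0.0281, 0.1639]
ee_rot: [0.0, 0.423, 0.906, 0.0]
force: [-5.6, 2.7, 10.8]
grip_width: 0.148
finger_force: 99.5
```

```bash
python3 -c "
from h import *
st()"
```

```text
t10.40 p [0.5418 0.0281 0.1639] yawy 0.698 tilt [ 0.0011 -0.0001] F [-5.63  2.67 10.84] T [0.56  1.575 0.314] j6tau -0.484 j6 0.790 w 0.148 ff 99.5 | r 0.0002 ang 2.6296 Ftan 0.43
```

To row units: 0.01 cm is 0.0002, 0.04 rad is 0.0127.

Call:
{"op": "jog_arm", "data": {
  "plan": [
    {"wx":0,"wy":0,"wz":0.0127,"x":0,"y":0,"z":0.0002,"jaw":0.8}
  ]
}}

```text
time_s: 10.48
eef_pos: [0.5418, 0.0282, 0.1638]
ee_rot: [0.0, 0.441, 0.898, 0.0]
force: [-6.1, 2.3, 10.0]
grip_width: 0.152
finger_force: 99.4
```

```bash
python3 -c "
from h import *
st()"
```

```text
t10.48 p [0.5418 0.0282 0.1638] yawy 0.658 tilt [0.001 0.   ] F [-6.13  2.25  9.99] T [0.61  1.584 0.333] j6tau -0.473 j6 0.830 w 0.152 ff 99.4 | r 0.0003 ang 2.4640 Ftan 2.09
```

To row units: 0.02 cm is 0.0004, 0.04 rad is 0.0127.

Call:
{"op": "jog_arm", "data": {
  "plan": [
    {"wx":0,"wy":0,"wz":0.0127,"x":0,"y":0,"z":0.0004,"jaw":0.8}
  ]
}}

```text
time_s: 10.57
eef_pos: [0.5418, 0.0281, 0.1636]
ee_rot: [0.0, 0.459, 0.889, 0.0]
force: [-6.2, 2.4, 11.5]
grip_width: 0.146
finger_force: 99.6
```

```bash
python3 -c "
from h import *
st()"
```

```text
t10.57 p [0.5418 0.0281 0.1636] yawy 0.618 tilt [0.001 0.   ] F [-6.22  2.35 11.5 ] T [0.564 1.701 0.31 ] j6tau -0.468 j6 0.870 w 0.146 ff 99.6 | r 0.0003 ang 2.5256 Ftan 1.67
```

To row units: 0.01 cm is 0.0002, 0.04 rad is 0.0127.

Call:
{"op": "jog_arm", "data": {
  "plan": [
    {"wx":0,"wy":0,"wz":0.0127,"x":0,"y":0,"z":0.0002,"jaw":0.8}
  ]
}}

```text
time_s: 10.65
eef_pos: [0.5418, 0.0281, 0.1635]
ee_rot: [0.0, 0.476, 0.879, 0.0]
force: [-5.4, 2.4, 10.2]
grip_width: 0.142
finger_force: 99.5
```

```bash
python3 -c "
from h import *
st()"
```

```text
t10.65 p [0.5418 0.0281 0.1635] yawy 0.578 tilt [ 0.001 -0.   ] F [-5.4   2.44 10.17] T [0.623 1.694 0.319] j6tau -0.456 j6 0.910 w 0.142 ff 99.5 | r 0.0003 ang 2.6070 Ftan 0.66
```

To row units: 0.02 cm is 0.0004, 0.04 rad is 0.0127.

Call:
{"op": "jog_arm", "data": {
  "plan": [
    {"wx":0,"wy":0,"wz":0.0127,"x":0,"y":0,"z":0.0004,"jaw":0.8}
  ]
}}

```text
time_s: 10.73
eef_pos: [0.5418, 0.0282, 0.1634]
ee_rot: [0.0, 0.494, 0.87, 0.0]
force: [-5.2, 3.2, 12.7]
grip_width: 0.142
finger_force: 99.7
```

```bash
python3 -c "
from h import *
st()"
```

```text
t10.73 p [0.5418 0.0282 0.1634] yawy 0.538 tilt [ 0.0011 -0.    ] F [-5.2   3.21 12.68] T [0.599 1.791 0.403] j6tau -0.451 j6 0.950 w 0.142 ff 99.7 | r 0.0002 ang 2.4599 Ftan 0.79
```

```bash
python3 - <<'E'
from h import *
d=cam('wrist');save(d,'w5.png');o,R=st()
c=np.array([.542,.028,.18])
print(proj(d,c))
for m in models.masks_of('wrist','knob_grip')[:2]:
    print(round(m['p'],2),np.round(m['rect'],1))
i=cv2.imread('pics/w5.png')[120:320,220:430]
i=np.clip(i.astype(float)*1.8,0,255).astype(np.uint8)
cv2.imwrite('pics/e.png',cv2.resize(i,(630,600),interpolation=cv2.INTER_CUBIC))
E
```

```text
t10.78 p [0.5418 0.0282 0.1633] yawy 0.535 tilt [0.001 0.   ] F [-5.72  3.41 11.6 ] T [0.622 1.687 0.239] j6tau -0.096 j6 0.953 w 0.144 ff 99.7 | r 0.0003 ang 2.5411 Ftan 0.41
[322.16098197 283.15066601]
0.76 [322.  267.6  52.6 105.1]
```

View pics/e.png

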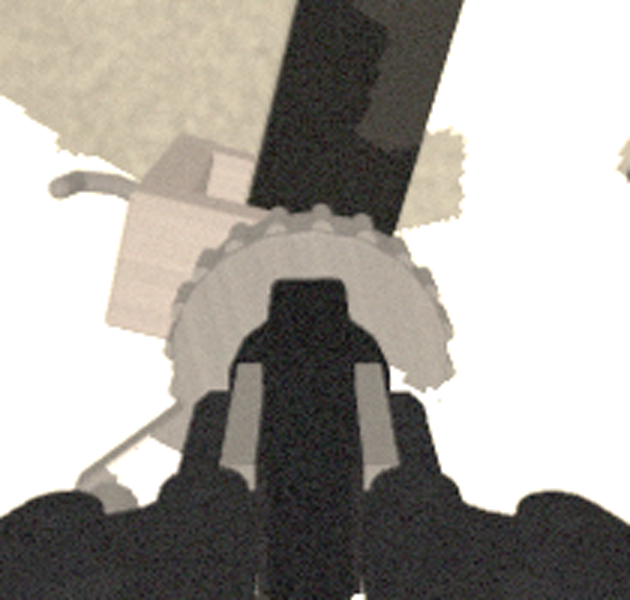

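The bar is parallel to the pads, so it has not slipped. I run a cleaner trace from well clear of the rubber into contact.

To row units: -0.24 cm is -0.0048, -0.12 cm is -0.0024, -0.6 rad is -0.191.

Call:
{"op": "jog_arm", "data": {
  "plan": [
    {"wx":0,"wy":0,"wz":-0.0318,"x":0,"y":0,"z":-0.0008,"jaw":0.8},
    {"wx":0,"wy":0,"wz":-0.0637,"x":0,"y":0,"z":-0.0016,"jaw":0.8},
    {"wx":0,"wy":0,"wz":-0.0955,"x":0,"y":0,"z":-0.0024,"jaw":0.8},
    {"wx":0,"wy":0,"wz":-0.1273,"x":0,"y":0,"z":-0.0032,"jaw":0.8},
    {"wx":0,"wy":0,"wz":-0.1592,"x":0,"y":0,"z":-0.004,"jaw":0.8},
    {"wx":0,"wy":0,"wz":-0.191,"x":0,"y":0,"z":-0.0048,"jaw":0.8},
    {"wx":0,"wy":0,"wz":-0.191,"x":0,"y":0,"z":-0.0048,"jaw":0.8}
  ]
}}

```text
time_s: 11.42
eef_pos: [0.542, 0.0282, 0.1655]
ee_rot: [0.001, 0.211, 0.977, 0.0]
force: [-4.5, 2.9, 7.7]
grip_width: 0.145
finger_force: 99.0
```

To row units: 0.04 cm is 0.0008, 0.02 cm is 0.0004, 0.1 rad is 0.0318.

Call:
{"op": "jog_arm", "data": {
  "plan": [
    {"wx":0,"wy":0,"wz":0.0159,"x":0,"y":0,"z":0.0004,"jaw":0.8},
    {"wx":0,"wy":0,"wz":0.0318,"x":0,"y":0,"z":0.0008,"jaw":0.8}
  ]
}}

```text
time_s: 11.58
eef_pos: [0.5419, 0.0282, 0.1651]
ee_rot: [0.001, 0.263, 0.965, 0.0]
force: [-4.5, 2.6, 7.1]
grip_width: 0.144
finger_force: 99.1
```

```bash
python3 -c "
from h import *
st()"
```

```text
t11.58 p [0.5419 0.0282 0.1651] yawy 1.038 tilt [0.0011 0.0001] F [-4.52  2.57  7.07] T [0.62  1.26  0.247] j6tau -0.922 j6 0.450 w 0.144 ff 99.1 | r 0.0002 ang 2.0829 Ftan 2.68
```

To row units: 0.02 cm is 0.0004, 0.05 rad is 0.0159.

Call:
{"op": "jog_arm", "data": {
  "plan": [
    {"wx":0,"wy":0,"wz":0.0159,"x":0,"y":0,"z":0.0004,"jaw":0.8}
  ]
}}

```text
time_s: 11.67
eef_pos: [0.5419, 0.0282, 0.1649]
ee_rot: [0.001, 0.288, 0.958, 0.0]
force: [-4.0, 3.2, 8.0]
grip_width: 0.144
finger_force: 99.1
```

```bash
python3 -c "
from h import *
st()"
```

```text
t11.67 p [0.5419 0.0282 0.1649] yawy 0.987 tilt [0.0011 0.    ] F [-4.01  3.24  7.96] T [0.592 1.342 0.314] j6tau -0.734 j6 0.501 w 0.144 ff 99.1 | r 0.0002 ang 2.2660 Ftan 1.00
```

To row units: 0.02 cm is 0.0004, 0.05 rad is 0.0159.

Call:
{"op": "jog_arm", "data": {
  "plan": [
    {"wx":0,"wy":0,"wz":0.0159,"x":0,"y":0,"z":0.0004,"jaw":0.8}
  ]
}}

```text
time_s: 11.75
eef_pos: [0.5419, 0.0281, 0.1647]
ee_rot: [0.0, 0.311, 0.95, 0.0]
force: [-5.2, 2.5, 8.6]
grip_width: 0.144
finger_force: 99.2
```

```bash
python3 -c "
from h import *
st()"
```

```text
t11.75 p [0.5419 0.0281 0.1647] yawy 0.937 tilt [0.001 0.   ] F [-5.24  2.49  8.55] T [0.588 1.372 0.271] j6tau -0.716 j6 0.551 w 0.144 ff 99.2 | r 0.0002 ang 2.2710 Ftan 2.41
```

To row units: 0.02 cm is 0.0004, 0.05 rad is 0.0159.

Call:
{"op": "jog_arm", "data": {
  "plan": [
    {"wx":0,"wy":0,"wz":0.0159,"x":0,"y":0,"z":0.0004,"jaw":0.8}
  ]
}}

```text
time_s: 11.83
eef_pos: [0.5418, 0.0281, 0.1645]
ee_rot: [0.0, 0.335, 0.942, 0.0]
force: [-5.5, 3.1, 7.9]
grip_width: 0.141
finger_force: 99.2
```

```bash
python3 -c "
from h import *
st()"
```

```text
t11.83 p [0.5418 0.0281 0.1645] yawy 0.887 tilt [ 0.001 -0.   ] F [-5.54  3.05  7.85] T [0.564 1.359 0.295] j6tau -0.710 j6 0.601 w 0.141 ff 99.2 | r 0.0002 ang 2.4376 Ftan 1.26
```

To row units: 0.02 cm is 0.0004, 0.05 rad is 0.0159.

Call:
{"op": "jog_arm", "data": {
  "plan": [
    {"wx":0,"wy":0,"wz":0.0159,"x":0,"y":0,"z":0.0004,"jaw":0.8}
  ]
}}

```text
time_s: 11.92
eef_pos: [0.5419, 0.0281, 0.1643]
ee_rot: [0.0, 0.359, 0.934, 0.0]
force: [-5.4, 2.8, 8.5]
grip_width: 0.145
finger_force: 99.3
```

```bash
python3 -c "
from h import *
st()"
```

```text
t11.92 p [0.5419 0.0281 0.1643] yawy 0.837 tilt [ 0.001 -0.   ] F [-5.4   2.82  8.47] T [0.567 1.474 0.297] j6tau -0.702 j6 0.651 w 0.145 ff 99.3 | r 0.0002 ang 2.4223 Ftan 1.43
```

To row units: 0.02 cm is 0.0004, 0.05 rad is 0.0159.

Call:
{"op": "jog_arm", "data": {
  "plan": [
    {"wx":0,"wy":0,"wz":0.0159,"x":0,"y":0,"z":0.0004,"jaw":0.8}
  ]
}}

```text
time_s: 12.0
eef_pos: [0.5418, 0.0281, 0.1642]
ee_rot: [0.0, 0.382, 0.924, 0.0]
force: [-4.5, 3.5, 9.1]
grip_width: 0.147
finger_force: 99.3
```

```bash
python3 -c "
from h import *
st()"
```

```text
t12.00 p [0.5418 0.0281 0.1642] yawy 0.787 tilt [0.0009 0.    ] F [-4.52  3.52  9.06] T [0.595 1.503 0.284] j6tau -0.695 j6 0.701 w 0.147 ff 99.3 | r 0.0002 ang 2.4846 Ftan -0.03
```

To row units: 0.02 cm is 0.0004, 0.05 rad is 0.0159.

Call:
{"op": "jog_arm", "data": {
  "plan": [
    {"wx":0,"wy":0,"wz":0.0159,"x":0,"y":0,"z":0.0004,"jaw":0.8}
  ]
}}

```text
time_s: 12.08
eef_pos: [0.5418, 0.0281, 0.164]
ee_rot: [0.0, 0.405, 0.914, 0.0]
force: [-4.0, 2.6, 10.0]
grip_width: 0.143
finger_force: 99.4
```

```bash
python3 -c "
from h import *
st()"
```

```text
t12.08 p [0.5418 0.0281 0.164 ] yawy 0.737 tilt [ 0.001 -0.   ] F [-3.98  2.61  9.96] T [0.576 1.522 0.312] j6tau -0.685 j6 0.751 w 0.143 ff 99.4 | r 0.0002 ang 2.4405 Ftan 0.57
```

To row units: 0.02 cm is 0.0004, 0.05 rad is 0.0159.

Call:
{"op": "jog_arm", "data": {
  "plan": [
    {"wx":0,"wy":0,"wz":0.0159,"x":0,"y":0,"z":0.0004,"jaw":0.8}
  ]
}}

```text
time_s: 12.17
eef_pos: [0.5418, 0.0281, 0.1638]
ee_rot: [0.0, 0.427, 0.904, 0.0]
force: [-5.2, 3.0, 10.0]
grip_width: 0.146
finger_force: 99.5
```

```bash
python3 -c "
from h import *
st()"
```

```text
t12.17 p [0.5418 0.0281 0.1638] yawy 0.687 tilt [ 0.001 -0.   ] F [-5.21  2.96  9.98] T [0.572 1.581 0.321] j6tau -0.676 j6 0.801 w 0.146 ff 99.5 | r 0.0002 ang 2.5859 Ftan 0.23
```

To row units: 0.02 cm is 0.0004, 0.05 rad is 0.0159.

Call:
{"op": "jog_arm", "data": {
  "plan": [
    {"wx":0,"wy":0,"wz":0.0159,"x":0,"y":0,"z":0.0004,"jaw":0.8}
  ]
}}

```text
time_s: 12.25
eef_pos: [0.5418, 0.0282, 0.1637]
ee_rot: [0.0, 0.45, 0.893, 0.0]
force: [-5.2, 3.3, 10.2]
grip_width: 0.145
finger_force: 99.5
```

```bash
python3 -c "
from h import *
st()"
```

```text
t12.25 p [0.5418 0.0282 0.1637] yawy 0.637 tilt [ 0.001 -0.   ] F [-5.24  3.26 10.25] T [0.582 1.674 0.278] j6tau -0.667 j6 0.850 w 0.145 ff 99.5 | r 0.0003 ang 2.4116 Ftan 1.07
```

To row units: 0.02 cm is 0.0004, 0.05 rad is 0.0159.

Call:
{"op": "jog_arm", "data": {
  "plan": [
    {"wx":0,"wy":0,"wz":0.0159,"x":0,"y":0,"z":0.0004,"jaw":0.8}
  ]
}}

```text
time_s: 12.33
eef_pos: [0.5418, 0.0281, 0.1635]
ee_rot: [0.0, 0.472, 0.882, 0.0]
force: [-6.1, 2.6, 11.2]
grip_width: 0.144
finger_force: 99.6
```

```bash
python3 -c "
from h import *
st()"
```

```text
t12.33 p [0.5418 0.0281 0.1635] yawy 0.587 tilt [ 0.001 -0.   ] F [-6.14  2.56 11.23] T [0.638 1.75  0.387] j6tau -0.656 j6 0.900 w 0.144 ff 99.6 | r 0.0002 ang 2.6495 Ftan 0.65
```

To row units: 0.02 cm is 0.0004, 0.05 rad is 0.0159.

Call:
{"op": "jog_arm", "data": {
  "plan": [
    {"wx":0,"wy":0,"wz":0.0159,"x":0,"y":0,"z":0.0004,"jaw":0.8}
  ]
}}

```text
time_s: 12.42
eef_pos: [0.5418, 0.0281, 0.1633]
ee_rot: [0.0, 0.494, 0.869, 0.0]
force: [-5.4, 2.4, 12.7]
grip_width: 0.146
finger_force: 99.7
```

```bash
python3 -c "
from h import *
st()"
```

```text
t12.42 p [0.5418 0.0281 0.1633] yawy 0.537 tilt [ 0.001 -0.   ] F [-5.37  2.37 12.74] T [0.644 1.803 0.383] j6tau -0.646 j6 0.950 w 0.146 ff 99.7 | r 0.0002 ang 2.5592 Ftan 0.98
```

To row units: 0.01 cm is 0.0002, 0.04 rad is 0.0127.

Call:
{"op": "jog_arm", "data": {
  "plan": [
    {"wx":0,"wy":0,"wz":0.0127,"x":0,"y":0,"z":0.0002,"jaw":0.8}
  ]
}}

```text
time_s: 12.5
eef_pos: [0.5418, 0.0282, 0.1633]
ee_rot: [0.0, 0.511, 0.859, 0.0]
force: [-5.4, 3.0, 12.3]
grip_width: 0.15
finger_force: 99.6
```

```bash
python3 - <<'E'
from h import *
st()
from scipy.optimize import curve_fit
D=np.array([(.24,.258),(.482,.258),(.63,.283),(.78,.264),(.93,.235),(1.03,.298),(1.18,.298),(1.332,.391),(1.08,.311),(1.12,.329),(1.16,.314),(1.2,.333),(1.24,.31),(1.28,.319),(1.32,.403),(.82,.247),(.87,.314),(.92,.271),(.97,.295),(1.02,.297),(1.07,.284),(1.12,.312),(1.17,.321),(1.22,.278),(1.27,.387),(1.32,.383)])
for s in(.64,.5):
  p,c=curve_fit(lambda x,b,o:b+s*np.maximum(0,x-o),D[:,0],D[:,1],[.27,1.13]);print(s,p,np.sqrt(np.diag(c)))
p,c=curve_fit(lambda x,b,o:b+.64*np.maximum(0,x-o),D[5:,0],D[5:,1],[.27,1.13]);print(p,np.sqrt(np.diag(c)))
p,c=curve_fit(lambda x,b,o,s:b+s*np.maximum(0,x-o),D[:,0],D[:,1],[.27,1.13,.6]);print(p,np.sqrt(np.diag(c)))
E
```

```text
t12.50 p [0.5418 0.0282 0.1633] yawy 0.497 tilt [0.001 0.   ] F [-5.42  2.97 12.26] T [0.654 1.804 0.362] j6tau -0.265 j6 0.991 w 0.150 ff 99.6 | r 0.0003 ang 2.4517 Ftan 1.16
0.64 [0.28373333 1.15723674] [0.00720503 0.01730797]
0.5 [0.28373333 1.13273939] [0.00710545 0.02184802]
[0.29930769 1.19276202] [0.00693669 0.01756049]
[0.28373333 1.13800494 0.52466937] [0.00725336 0.03549073 0.13973222]
```

To row units: 0.015 rad is 0.0048.

Call:
{"op": "jog_arm", "data": {
  "plan": [
    {"wx":0,"wy":0,"wz":0.0048,"x":0,"y":0,"z":0,"jaw":0.8},
    {"wx":0,"wy":0,"wz":0.0048,"x":0,"y":0,"z":0,"jaw":0.8}
  ]
}}

```text
time_s: 12.67
eef_pos: [0.5417, 0.0282, 0.1632]
ee_rot: [0.0, 0.517, 0.856, 0.0]
force: [-5.2, 3.4, 11.3]
grip_width: 0.148
finger_force: 99.5
```

To row units: -6.5 cm is -0.13, -3 cm is -0.06.

Call:
{"op": "jog_arm", "data": {
  "plan": [
    {"wx":0,"wy":0,"wz":0,"x":0,"y":0,"z":0,"jaw":3.5},
    {"wx":0,"wy":0,"wz":0,"x":0,"y":0,"z":0,"jaw":3.5},
    {"wx":0,"wy":0,"wz":0,"x":0,"y":0,"z":0,"jaw":3.5},
    {"wx":0,"wy":0,"wz":0,"x":0,"y":0,"z":-0.06,"jaw":3.5},
    {"wx":0,"wy":0,"wz":0,"x":0,"y":0,"z":-0.13,"jaw":3.5},
    {"wx":0,"wy":0,"wz":0,"x":0,"y":0,"z":-0.13,"jaw":3.5},
    {"wx":0,"wy":0,"wz":0,"x":0,"y":0,"z":-0.13,"jaw":3.5}
  ]
}}

```text
time_s: 13.25
eef_pos: [0.5434, 0.0277, 0.2286]
ee_rot: [0.002, 0.517, 0.856, 0.001]
force: [0.0, 0.2, 0.3]
grip_width: 0.41
finger_force: 0.0
```

```bash
python3 - <<'E'
from h import *
o,R=st()
d=cam('wrist');save(d,'w6.png')
X=[.5223,-.0225,.18];print(totool(R,o['eef_pos'],X),proj(d,np.array([.5223,-.0225,.1645])))
i=cv2.imread('pics/w6.png');i=np.clip(i.astype(float)*1.5,0,255).astype(np.uint8)[100:320,140:460]
cv2.imwrite('pics/f.png',cv2.resize(i,(800,550),interpolation=cv2.INTER_CUBIC))
E
```

```text
t13.25 p [0.5434 0.0277 0.2286] yawy 0.484 tilt [ 0.0046 -0.0007] F [0.04 0.22 0.34] T [ 0.068 -0.028 -0.015] j6tau 0.000 j6 1.004 w 0.410 ff 0.0 | r 0.0014 ang -0.2308 Ftan 0.22
[-3.45 -4.22  4.86] [268.08667131 261.44487058]
```

View pics/f.png

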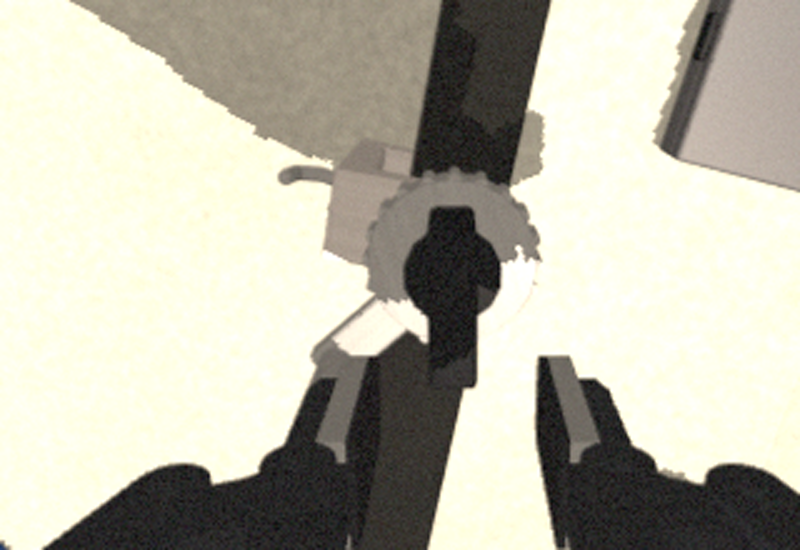

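The knob stayed aligned with the tool and the post is where predicted. I go back to the post.

To row units: -4.22 cm is -0.0844, -3.45 cm is -0.069, -0.96 rad is -0.3056.

Call:
{"op": "jog_arm", "data": {
  "plan": [
    {"wx":0,"wy":0,"wz":-0.0382,"x":-0.034,"y":-0.042,"z":0,"jaw":4},
    {"wx":0,"wy":0,"wz":-0.0764,"x":-0.069,"y":-0.0844,"z":0,"jaw":4},
    {"wx":0,"wy":0,"wz":-0.1146,"x":-0.069,"y":-0.0844,"z":0,"jaw":4},
    {"wx":0,"wy":0,"wz":-0.1528,"x":-0.069,"y":-0.0844,"z":0,"jaw":4},
    {"wx":0,"wy":0,"wz":-0.191,"x":-0.069,"y":-0.0844,"z":0,"jaw":4},
    {"wx":0,"wy":0,"wz":-0.2292,"x":-0.069,"y":-0.0844,"z":0,"jaw":4},
    {"wx":0,"wy":0,"wz":-0.2674,"x":-0.069,"y":-0.0844,"z":0,"jaw":4},
    {"wx":0,"wy":0,"wz":-0.3056,"x":-0.069,"y":-0.0844,"z":0,"jaw":4}
  ]
}}

```text
time_s: 13.97
eef_pos: [0.5197, -0.0222, 0.2253]
ee_rot: [-0.001, 0.061, 0.998, 0.0]
force: [-0.2, 0.3, -0.6]
grip_width: 0.469
finger_force: 0.0
```

To row units: -0.96 rad is -0.3056.

Call:
{"op": "jog_arm", "data": {
  "plan": [
    {"wx":0,"wy":0,"wz":-0.0382,"x":0,"y":0,"z":0,"jaw":4},
    {"wx":0,"wy":0,"wz":-0.0764,"x":0,"y":0,"z":0,"jaw":4},
    {"wx":0,"wy":0,"wz":-0.1146,"x":0,"y":0,"z":0,"jaw":4},
    {"wx":0,"wy":0,"wz":-0.1528,"x":0,"y":0,"z":0,"jaw":4},
    {"wx":0,"wy":0,"wz":-0.191,"x":0,"y":0,"z":0,"jaw":4},
    {"wx":0,"wy":0,"wz":-0.2292,"x":0,"y":0,"z":0,"jaw":4},
    {"wx":0,"wy":0,"wz":-0.2674,"x":0,"y":0,"z":0,"jaw":4},
    {"wx":0,"wy":0,"wz":-0.3056,"x":0,"y":0,"z":0,"jaw":4}
  ]
}}

```text
time_s: 14.63
eef_pos: [0.5197, -0.0222, 0.2253]
ee_rot: [-0.001, -0.407, 0.913, 0.001]
force: [0.5, -0.4, -0.0]
grip_width: 0.47
finger_force: 0.0
```

To row units: -0.36 rad is -0.1146.

Call:
{"op": "jog_arm", "data": {
  "plan": [
    {"wx":0,"wy":0,"wz":-0.0382,"x":0,"y":0,"z":0,"jaw":4},
    {"wx":0,"wy":0,"wz":-0.0764,"x":0,"y":0,"z":0,"jaw":4},
    {"wx":0,"wy":0,"wz":-0.1146,"x":0,"y":0,"z":0,"jaw":4},
    {"wx":0,"wy":0,"wz":-0.1146,"x":0,"y":0,"z":0,"jaw":4},
    {"wx":0,"wy":0,"wz":-0.1146,"x":0,"y":0,"z":0,"jaw":4}
  ]
}}

```text
time_s: 15.05
eef_pos: [0.5199, -0.0222, 0.2257]
ee_rot: [-0.001, -0.56, 0.828, 0.0]
force: [0.9, -0.3, -0.5]
grip_width: 0.471
finger_force: 0.0
```

```bash
python3 - <<'E'
from h import *
o,R=st()
d=cam('wrist');save(d,'w7.png')
print(totool(R,o['eef_pos'],[.5223,-.0225,.147]),proj(d,np.array([.5223,-.0225,.1645])))
u,v=map(int,proj(d,np.array([.5223,-.0225,.1645])))
i=cv2.imread('pics/w7.png')[v-90:v+70,u-120:u+120];print(u-120,v-90)
cv2.imwrite('pics/g.png',cv2.resize(np.clip(i*1.3,0,255).astype(np.uint8),(720,480),interpolation=cv2.INTER_CUBIC))
E
```

```text
t15.05 p [ 0.5199 -0.0222  0.2257] yawy 2.760 tilt [-0.0015  0.0002] F [ 0.9  -0.27 -0.52] T [-0.041 -0.006  0.046] j6tau -0.721 j6 -1.372 w 0.471 ff 0.0 | r 0.0548 ang -1.9852 Ftan 0.93
[-0.06 -0.24  7.87] [320.20781514 223.50031993]
200 133
```

View pics/g.png

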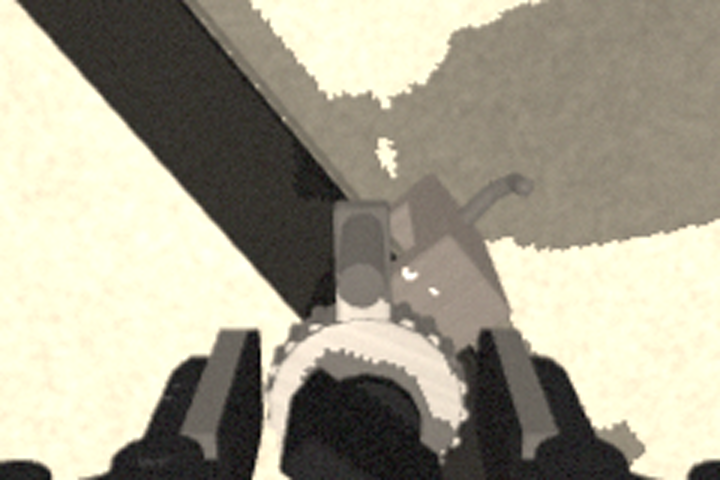

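The post top is at about (320.7,228) in the full picture, as predicted. I descend and grip it.

To row units: 7.7 cm is 0.154, 3.5 cm is 0.07.

Call:
{"op": "jog_arm", "data": {
  "plan": [
    {"wx":0,"wy":0,"wz":0,"x":-0.001,"y":-0.0044,"z":0.07,"jaw":4},
    {"wx":0,"wy":0,"wz":0,"x":-0.001,"y":-0.0044,"z":0.154,"jaw":4},
    {"wx":0,"wy":0,"wz":0,"x":-0.001,"y":-0.0044,"z":0.154,"jaw":4},
    {"wx":0,"wy":0,"wz":0,"x":-0.001,"y":-0.0044,"z":0.154,"jaw":0.8},
    {"wx":0,"wy":0,"wz":0,"x":-0.001,"y":-0.0044,"z":0.154,"jaw":0.8},
    {"wx":0,"wy":0,"wz":0,"x":-0.001,"y":-0.0044,"z":0.154,"jaw":0.8},
    {"wx":0,"wy":0,"wz":0,"x":-0.001,"y":-0.0044,"z":0.154,"jaw":0.8},
    {"wx":0,"wy":0,"wz":0,"x":-0.001,"y":-0.0044,"z":0.154,"jaw":0.8}
  ],
  "force": 50
}}

```text
time_s: 15.77
eef_pos: [0.523, -0.0227, 0.1513]
ee_rot: [0.0, -0.562, 0.827, -0.001]
force: [-5.8, -0.4, 7.9]
grip_width: 0.126
finger_force: 49.4
```

```bash
cat >> h.py <<'E'
def arc(th,zt=.8,axis=(.542,.028)):
    "tool-frame rows to turn ring clockwise by th (list) from the present pose"
    o,R=st();p=o['eef_pos']
    for t in th:
        c,s=np.cos(-t),np.sin(-t);r=p[:2]-np.array(axis);q=np.array(axis)+np.array([[c,-s],[s,c]])@r
        print(t,totool(R,p,[*q,p[2]-zt*.01*t]))
E
python3 - <<'E'
from h import *
arc([.06,.12,.18,.24,.3,.36,.42,.48])
E
```

```text
t15.77 p [ 0.523  -0.0227  0.1513] yawy 2.764 tilt [ 0.0015 -0.0006] F [-5.84 -0.44  7.91] T [0.062 1.115 0.064] j6tau 0.027 j6 -1.376 w 0.126 ff 49.4 | r 0.0541 ang -1.9284 Ftan -5.32
0.06 [-0.    0.32  0.05]
0.12 [-0.03  0.65  0.09]
0.18 [-0.07  0.97  0.14]
0.24 [-0.13  1.29  0.19]
0.3 [-0.21  1.61  0.24]
0.36 [-0.31  1.91  0.28]
0.42 [-0.43  2.22  0.33]
0.48 [-0.56  2.51  0.38]
```

To row units: 2.52 cm is 0.0504, 1.61 cm is 0.0322, 0.48 rad is 0.1528.

Call:
{"op": "jog_arm", "data": {
  "plan": [
    {"wx":0,"wy":0,"wz":0.0191,"x":0,"y":0.0064,"z":0.001,"jaw":0.8},
    {"wx":0,"wy":0,"wz":0.0382,"x":-0.0006,"y":0.013,"z":0.0018,"jaw":0.8},
    {"wx":0,"wy":0,"wz":0.0573,"x":-0.0016,"y":0.0196,"z":0.0028,"jaw":0.8},
    {"wx":0,"wy":0,"wz":0.0764,"x":-0.0028,"y":0.026,"z":0.0038,"jaw":0.8},
    {"wx":0,"wy":0,"wz":0.0955,"x":-0.0044,"y":0.0322,"z":0.0048,"jaw":0.8},
    {"wx":0,"wy":0,"wz":0.1146,"x":-0.0066,"y":0.0384,"z":0.0058,"jaw":0.8},
    {"wx":0,"wy":0,"wz":0.1337,"x":-0.009,"y":0.0446,"z":0.0068,"jaw":0.8},
    {"wx":0,"wy":0,"wz":0.1528,"x":-0.012,"y":0.0504,"z":0.0076,"jaw":0.8}
  ]
}}

```text
time_s: 16.43
eef_pos: [0.5024, -0.0091, 0.1479]
ee_rot: [0.001, -0.347, 0.938, -0.002]
force: [-4.7, -7.2, 8.7]
grip_width: 0.121
finger_force: 49.6
```

```bash
python3 -c "
from h import *
arc([.05,.1,.15,.2])"
```

```text
t16.43 p [ 0.5024 -0.0091  0.1479] yawy 2.280 tilt [ 0.0029 -0.0035] F [-4.73 -7.22  8.71] T [-1.407  1.071  0.184] j6tau -1.063 j6 -0.871 w 0.121 ff 49.6 | r 0.0542 ang -2.3879 Ftan 2.03
0.05 [0.01 0.27 0.04]
0.1 [-0.    0.54  0.08]
0.15 [-0.02  0.81  0.12]
0.2 [-0.06  1.08  0.16]
```

To row units: 0.54 cm is 0.0108, 0.27 cm is 0.0054, 0.05 rad is 0.0159.

Call:
{"op": "jog_arm", "data": {
  "plan": [
    {"wx":0,"wy":0,"wz":0.0159,"x":0,"y":0.0054,"z":0.0008,"jaw":0.8},
    {"wx":0,"wy":0,"wz":0.0318,"x":-0.0004,"y":0.0108,"z":0.0016,"jaw":0.8}
  ]
}}

```text
time_s: 16.6
eef_pos: [0.4987, -0.0049, 0.147]
ee_rot: [0.001, -0.3, 0.954, -0.002]
force: [-6.4, -7.3, 11.1]
grip_width: 0.122
finger_force: 49.7
```

```bash
python3 -c "
from h import *
arc([.05,.1,.15,.2])"
```

```text
t16.60 p [ 0.4987 -0.0049  0.147 ] yawy 2.180 tilt [ 0.0023 -0.0035] F [-6.43 -7.29 11.12] T [-1.415  1.338  0.221] j6tau -0.836 j6 -0.764 w 0.122 ff 49.7 | r 0.0543 ang -2.4917 Ftan 1.91
0.05 [0.   0.27 0.04]
0.1 [-0.01  0.54  0.08]
0.15 [-0.03  0.81  0.12]
0.2 [-0.06  1.08  0.16]
```

To row units: 0.27 cm is 0.0054, 0.04 cm is 0.0008, 0.05 rad is 0.0159.

Call:
{"op": "jog_arm", "data": {
  "plan": [
    {"wx":0,"wy":0,"wz":0.0159,"x":0,"y":0.0054,"z":0.0008,"jaw":0.8}
  ]
}}

```text
time_s: 16.68
eef_pos: [0.4971, -0.0027, 0.1466]
ee_rot: [0.0, -0.276, 0.961, -0.002]
force: [-6.5, -6.5, 11.6]
grip_width: 0.12
finger_force: 49.8
```

```bash
python3 -c "
from h import *
st()"
```

```text
t16.68 p [ 0.4971 -0.0027  0.1466] yawy 2.131 tilt [ 0.0021 -0.0036] F [-6.46 -6.5  11.63] T [-1.381  1.402  0.175] j6tau -0.878 j6 -0.710 w 0.120 ff 49.8 | r 0.0544 ang -2.5426 Ftan 1.72
```

To row units: 0.27 cm is 0.0054, 0.04 cm is 0.0008, 0.05 rad is 0.0159.

Call:
{"op": "jog_arm", "data": {
  "plan": [
    {"wx":0,"wy":0,"wz":0.0159,"x":-0.0002,"y":0.0054,"z":0.0008,"jaw":0.8}
  ]
}}

```text
time_s: 16.77
eef_pos: [0.4955, -0.0003, 0.1462]
ee_rot: [0.0, -0.252, 0.968, -0.002]
force: [-8.3, -6.5, 11.8]
grip_width: 0.121
finger_force: 49.9
```

```bash
python3 -c "
from h import *
arc([.05,.1,.15,.2])"
```

```text
t16.77 p [ 4.955e-01 -3.000e-04  1.462e-01] yawy 2.080 tilt [ 0.0017 -0.0036] F [-8.33 -6.48 11.84] T [-1.462  1.569  0.217] j6tau -0.902 j6 -0.656 w 0.121 ff 49.9 | r 0.0545 ang -2.5941 Ftan 1.20
0.05 [0.   0.27 0.04]
0.1 [-0.01  0.54  0.08]
0.15 [-0.03  0.82  0.12]
0.2 [-0.07  1.09  0.16]
```

```bash
cat >> h.py <<'E'
def m(axis=(.542,.028)):
    o=bot.observe();r=o['eef_pos'][:2]-np.array(axis);F=o['force'];R=Ro.from_quat(o['ee_rot'],scalar_first=True).as_matrix()
    M=o['wrist_torque'][2]+r[0]*F[1]-r[1]*F[0]
    a=np.arctan2(r[1],r[0]);a-=2*np.pi*(a>0)
    s='t%.2f ring %.3f (yaw %.3f) M %.3f Tz %.3f F %s Frad %.1f r %.4f z %.4f'%(o['time_s'],a+2.423,np.arctan2(R[1,1],R[0,1])-2.279,M,o['wrist_torque'][2],F.round(1),F[:2]@r/np.hypot(*r),np.hypot(*r),o['eef_pos'][2])
    print(s);open('log.txt','a').write(s+'\n')
E
python3 -c "
from h import *
m()"
```

```text
t16.77 ring -0.171 (yaw -0.199) M 0.282 Tz 0.217 F [-8.3 -6.5 11.8] Frad 10.5 r 0.0545 z 0.1462
```

To row units: 0.27 cm is 0.0054, 0.03 cm is 0.0006, 0.05 rad is 0.0159.

Call:
{"op": "jog_arm", "data": {
  "plan": [
    {"wx":0,"wy":0,"wz":0.0159,"x":0.0004,"y":0.0054,"z":0.0006,"jaw":0.8}
  ]
}}

```text
time_s: 16.85
eef_pos: [0.494, 0.002, 0.1458]
ee_rot: [0.0, -0.228, 0.974, -0.002]
force: [-6.3, -6.8, 9.2]
grip_width: 0.122
finger_force: 49.6
```

```bash
python3 -c "
from h import *
m()"
```

```text
t16.85 ring -0.223 (yaw -0.248) M 0.360 Tz 0.197 F [-6.3 -6.8  9.2] Frad 8.7 r 0.0546 z 0.1458
```

To row units: 0.27 cm is 0.0054, 0.03 cm is 0.0006, 0.05 rad is 0.0159.

Call:
{"op": "jog_arm", "data": {
  "plan": [
    {"wx":0,"wy":0,"wz":0.0159,"x":0.0004,"y":0.0054,"z":0.0006,"jaw":0.8}
  ]
}}

```text
time_s: 16.93
eef_pos: [0.4926, 0.0045, 0.1454]
ee_rot: [0.001, -0.204, 0.979, -0.002]
force: [-6.1, -6.0, 7.9]
grip_width: 0.12
finger_force: 49.5
```

```bash
python3 -c "
from h import *
m()"
```

```text
t16.93 ring -0.274 (yaw -0.298) M 0.389 Tz 0.236 F [-6.1 -6.   7.9] Frad 8.1 r 0.0547 z 0.1454
```

To row units: 0.27 cm is 0.0054, 0.04 cm is 0.0008, 0.05 rad is 0.0159.

Call:
{"op": "jog_arm", "data": {
  "plan": [
    {"wx":0,"wy":0,"wz":0.0159,"x":0.0002,"y":0.0054,"z":0.0008,"jaw":0.8}
  ]
}}

```text
time_s: 17.02
eef_pos: [0.4914, 0.007, 0.145]
ee_rot: [0.001, -0.179, 0.984, -0.002]
force: [-6.0, -6.1, 9.5]
grip_width: 0.124
finger_force: 49.5
```

```bash
python3 -c "
from h import *
m()"
```

```text
t17.02 ring -0.325 (yaw -0.348) M 0.367 Tz 0.181 F [-6.  -6.1  9.5] Frad 7.9 r 0.0547 z 0.1450
```

To row units: 0.27 cm is 0.0054, 0.04 cm is 0.0008, 0.05 rad is 0.0159.

Call:
{"op": "jog_arm", "data": {
  "plan": [
    {"wx":0,"wy":0,"wz":0.0159,"x":0,"y":0.0054,"z":0.0008,"jaw":0.8}
  ]
}}

```text
time_s: 17.1
eef_pos: [0.4904, 0.0096, 0.1445]
ee_rot: [0.001, -0.154, 0.988, -0.001]
force: [-6.4, -6.0, 10.3]
grip_width: 0.125
finger_force: 49.6
```

```bash
python3 -c "
from h import *
m()"
```

```text
t17.10 ring -0.375 (yaw -0.398) M 0.317 Tz 0.127 F [-6.4 -6.  10.3] Frad 8.1 r 0.0548 z 0.1445
```

To row units: 0.27 cm is 0.0054, 0.04 cm is 0.0008, 0.05 rad is 0.0159.

Call:
{"op": "jog_arm", "data": {
  "plan": [
    {"wx":0,"wy":0,"wz":0.0159,"x":-0.0002,"y":0.0054,"z":0.0008,"jaw":0.8}
  ]
}}

```text
time_s: 17.18
eef_pos: [0.4895, 0.0122, 0.1442]
ee_rot: [0.0, -0.13, 0.992, -0.001]
force: [-8.1, -5.7, 11.1]
grip_width: 0.124
finger_force: 49.8
```

```bash
python3 -c "
from h import *
m()"
```

```text
t17.18 ring -0.426 (yaw -0.448) M 0.310 Tz 0.137 F [-8.1 -5.7 11.1] Frad 9.4 r 0.0548 z 0.1442
```

```bash
python3 - <<'E'
from h import *
from scipy.optimize import curve_fit
D=np.array([(.24,.258,7.6),(.482,.258,8),(.63,.283,7.6),(.78,.264,8.3),(.93,.235,7.8),(1.03,.298,9),(1.18,.298,10.4),(1.332,.391,13.2),(1.08,.311,9.7),(1.12,.329,10.5),(1.16,.314,10.8),(1.2,.333,10),(1.24,.31,11.5),(1.28,.319,10.2),(1.32,.403,12.7),(.82,.247,7.1),(.87,.314,8),(.92,.271,8.6),(.97,.295,7.9),(1.02,.297,8.5),(1.07,.284,9.1),(1.12,.312,10),(1.17,.321,10),(1.22,.278,10.2),(1.27,.387,11.2),(1.32,.383,12.7),(1.362,.362,12.3)])
y=D[:,1]+.004*D[:,2]
p,c=curve_fit(lambda x,b,o:b+.64*np.maximum(0,x-o),D[:,0],y,[.3,1.13]);print(p,np.sqrt(np.diag(c)))
p,c=curve_fit(lambda x,o:.30+.64*np.maximum(0,x-o),D[:,0],y,[1.13]);print(p,np.sqrt(np.diag(c)))
E
```

```text
[0.31778667 1.14690104] [0.00793181 0.01859017]
[1.10550893] [0.01349138]
```

To row units: 0.27 cm is 0.0054, 0.02 cm is 0.0004, 0.05 rad is 0.0159.

Call:
{"op": "jog_arm", "data": {
  "plan": [
    {"wx":0,"wy":0,"wz":0.0159,"x":0,"y":0.0054,"z":0.0004,"jaw":0.8}
  ]
}}

```text
time_s: 17.27
eef_pos: [0.4887, 0.0148, 0.1439]
ee_rot: [0.0, -0.105, 0.994, -0.001]
force: [-7.1, -5.1, 8.5]
grip_width: 0.119
finger_force: 49.5
```

```bash
python3 -c "
from h import *
m()"
```

```text
t17.27 ring -0.476 (yaw -0.498) M 0.343 Tz 0.162 F [-7.1 -5.1  8.5] Frad 8.1 r 0.0549 z 0.1439
```

To row units: 0.27 cm is 0.0054, 0.03 cm is 0.0006, 0.05 rad is 0.0159.

Call:
{"op": "jog_arm", "data": {
  "plan": [
    {"wx":0,"wy":0,"wz":0.0159,"x":0,"y":0.0054,"z":0.0006,"jaw":0.8}
  ]
}}

```text
time_s: 17.35
eef_pos: [0.4881, 0.0175, 0.1435]
ee_rot: [0.0, -0.08, 0.997, -0.001]
force: [-6.8, -6.2, 8.4]
grip_width: 0.128
finger_force: 49.5
```

```bash
python3 -c "
from h import *
m()"
```

```text
t17.35 ring -0.527 (yaw -0.548) M 0.401 Tz 0.135 F [-6.8 -6.2  8.4] Frad 7.9 r 0.0550 z 0.1435
```

To row units: 0.27 cm is 0.0054, 0.04 cm is 0.0008, 0.05 rad is 0.0159.

Call:
{"op": "jog_arm", "data": {
  "plan": [
    {"wx":0,"wy":0,"wz":0.0159,"x":0,"y":0.0054,"z":0.0008,"jaw":0.8}
  ]
}}

```text
time_s: 17.43
eef_pos: [0.4875, 0.0202, 0.1431]
ee_rot: [0.0, -0.055, 0.998, -0.001]
force: [-8.1, -4.9, 11.5]
grip_width: 0.122
finger_force: 49.7
```

```bash
python3 -c "
from h import *
m()"
```

```text
t17.43 ring -0.576 (yaw -0.598) M 0.361 Tz 0.155 F [-8.1 -4.9 11.5] Frad 8.7 r 0.0550 z 0.1431
```

To row units: 0.22 cm is 0.0044, 0.02 cm is 0.0004, 0.04 rad is 0.0127.

Call:
{"op": "jog_arm", "data": {
  "plan": [
    {"wx":0,"wy":0,"wz":0.0127,"x":0,"y":0.0044,"z":0.0004,"jaw":0.8}
  ]
}}

```text
time_s: 17.52
eef_pos: [0.4872, 0.0224, 0.1428]
ee_rot: [0.0, -0.035, 0.999, -0.001]
force: [-7.3, -5.8, 8.3]
grip_width: 0.125
finger_force: 49.5
```

```bash
python3 -c "
from h import *
m()"
```

```text
t17.52 ring -0.617 (yaw -0.638) M 0.404 Tz 0.125 F [-7.3 -5.8  8.3] Frad 7.8 r 0.0551 z 0.1428
```

To row units: 0.22 cm is 0.0044, 0.03 cm is 0.0006, 0.04 rad is 0.0127.

Call:
{"op": "jog_arm", "data": {
  "plan": [
    {"wx":0,"wy":0,"wz":0.0127,"x":0,"y":0.0044,"z":0.0006,"jaw":0.8}
  ]
}}

```text
time_s: 17.6
eef_pos: [0.487, 0.0246, 0.1425]
ee_rot: [0.0, -0.015, 1.0, -0.001]
force: [-8.2, -5.6, 9.5]
grip_width: 0.124
finger_force: 49.6
```

```bash
python3 -c "
from h import *
m()"
```

```text
t17.60 ring -0.656 (yaw -0.678) M 0.446 Tz 0.165 F [-8.2 -5.6  9.5] Frad 8.5 r 0.0551 z 0.1425
```

To row units: 0.22 cm is 0.0044, 0.02 cm is 0.0004, 0.04 rad is 0.0127.

Call:
{"op": "jog_arm", "data": {
  "plan": [
    {"wx":0,"wy":0,"wz":0.0127,"x":0,"y":0.0044,"z":0.0004,"jaw":0.8}
  ]
}}

```text
time_s: 17.68
eef_pos: [0.4869, 0.0268, 0.1422]
ee_rot: [0.0, 0.005, 1.0, -0.001]
force: [-8.0, -7.0, 8.3]
grip_width: 0.123
finger_force: 49.5
```

```bash
python3 - <<'E'
from h import *
m()
from scipy.optimize import curve_fit
D=np.array([(.06,.364),(-.07,.414),(-.12,.362),(-.171,.377),(-.223,.434),(-.274,.452),(-.325,.443),(-.375,.399),(-.426,.399),(-.476,.411),(-.527,.468),(-.576,.453),(-.617,.47),(-.656,.522)])
L=open('log.txt').read().split('\n')[-2];import re
r=float(re.search(r'ring (\S+)',L)[1]);M=float(re.search(r' M (\S+)',L)[1]);fz=bot.observe()['force'][2]
D=np.vstack([D,(r,M+.008*fz)]);print(D[-1])
f=lambda x,b,o:b+.64*np.maximum(0,o-x)
p,c=curve_fit(f,D[:,0],D[:,1],[.4,-.45]);print(p,np.sqrt(np.diag(c)),'N now',80*(p[1]-r))
p,c=curve_fit(lambda x,o:f(x,.38,o),D[:,0],D[:,1],[-.45]);print(p,80*(p[0]-r))
E
```

```text
t17.68 ring -0.696 (yaw -0.718) M 0.548 Tz 0.173 F [-8.  -7.   8.3] Frad 8.1 r 0.0551 z 0.1422
[-0.696       0.61413393]
[ 0.40488889 -0.45883318] [0.01123744 0.02776242] N now 18.973345787506517
[-0.41656832] 22.354534456926793
```

To row units: -12 cm is -0.24, -8 cm is -0.16.

Call:
{"op": "jog_arm", "data": {
  "plan": [
    {"wx":0,"wy":0,"wz":0,"x":0,"y":0,"z":0,"jaw":4},
    {"wx":0,"wy":0,"wz":0,"x":0,"y":0,"z":0,"jaw":4},
    {"wx":0,"wy":0,"wz":0,"x":0,"y":0,"z":0,"jaw":4},
    {"wx":0,"wy":0,"wz":0,"x":0,"y":0,"z":-0.08,"jaw":4},
    {"wx":0,"wy":0,"wz":0,"x":0,"y":0,"z":-0.16,"jaw":4},
    {"wx":0,"wy":0,"wz":0,"x":0,"y":0,"z":-0.24,"jaw":4},
    {"wx":0,"wy":0,"wz":0,"x":0,"y":0,"z":-0.24,"jaw":4},
    {"wx":0,"wy":0,"wz":0,"x":0,"y":0,"z":-0.24,"jaw":4}
  ]
}}

```text
time_s: 18.35
eef_pos: [0.4891, 0.0276, 0.2635]
ee_rot: [0.003, 0.003, 1.0, -0.0]
force: [-0.3, -0.7, -0.6]
grip_width: 0.467
finger_force: 0.0
```

```bash
python3 - <<'E'
from h import *
o,R=st()
d=cam('wrist');save(d,'w8.png')
a=-2.423-.69;q=np.array([.542+.055*np.cos(a),.028+.055*np.sin(a),.1555]);print(proj(d,q))
u,v=map(int,proj(d,q));i=cv2.imread('pics/w8.png')[max(v-80,0):v+100,u-110:u+110];print(u-110,max(v-80,0))
cv2.imwrite('pics/h.png',cv2.resize(np.clip(i*1.3,0,255).astype(np.uint8),(660,540),interpolation=cv2.INTER_CUBIC))
E
```

```text
t18.35 p [0.4891 0.0276 0.2635] yawy 1.564 tilt [ 0.0057 -0.0003] F [-0.32 -0.65 -0.6 ] T [-0.036 -0.059 -0.049] j6tau 0.004 j6 -0.087 w 0.467 ff 0.0 | r 0.0529 ang -3.1340 Ftan 0.65
[321.8065893  199.62086303]
211 119
```

View pics/h.png

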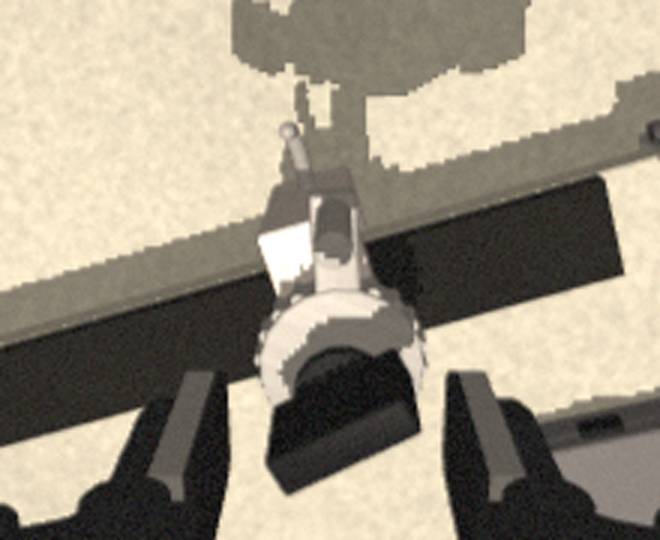

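The post is at (322.7,200.7), matching the prediction of (321.8,199.6), and the gripper is clear. I hand the job in.

```bash
python3 -c "
from h import *
print(order.finish_job())"
```

```text
the job is handed in; nothing more can be done
None
```

The job is handed in at about 18 s: I slackened the ring, wound the foot to about 37 N on the rubber, locked the ring again at about 22 N (my estimates ranged from 19 to 26 N) and let go; both loads are inferred from torque and turn angle, and no verdict came back.

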